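# Gauge the dowel holes and pull the unfinished stone

### The arm

A 6-joint arm with a two-finger parallel gripper is mounted at the origin on the work surface. World frame = base frame: x ahead of the robot, y to its left, z up, the work surface at z = 0. Lengths are in mm, angles in rad, forces in N, time in s.
With the tool pointing down it reaches from about 375 to 825 mm from the base axis. Payload 5.5 kg.
Tool frame: the origin (TCP) lies at the very end of the fingers, on their centre line; the grasp point (between the pads) lies 19 mm behind it; z points along the fingers, y is the direction in which the jaws open and shut (so a half turn about z gives the same grasp; the last joint's range is limited). The gripper opens to 85 mm and grips with 20 to 120 N. Pads are 22 mm wide; open, the fingers measure 114 mm over their backs; the gripper's body (76 mm by 85 mm) begins 54 mm behind the grasp point. The pads swing forward as they close: fully open they stand 13 mm farther back than shut.
Start: joints at [1.188, 0.314, -0.047, 1.21, 0, 1.571], TCP at [224.108, 556.57, 231.299] pointing down, gripper open.
Joint ranges: [-2.67, 2.67], [-0.69, 1.73], [-1.03, 1.25], [-2.08, 2.16], [-1.42, 1.45], [-3.14, 3.14]. Speed limits (rad/s): [2.39, 2.39, 3.01, 3.14, 3.14, 3.14].

### API

Orientations are given as a unit quaternion [x, y, z, w].
In Python, from bench import sensors, optics, workorder gives the robot as it stands.
- The arm moves only by the tool send_rows, never from a script. Its argument "targets" is a list of rows, each a list of 6 numbers: the shift along the tool's x, y, z in mm, then the turn, a rotation vector about the tool's x, y, z in rad. In form: [[tx, ty, tz, rx, ry, rz], ...]. A call has exactly 5 rows; each row shifts and turns the commanded pose from where the row before left it, along the tool's axes as they then stand; what a row does not reach is not made up. A row lasts 1/12 s, in which the tool goes at most 41.7 mm and 7.16 degrees, less where a joint would pass 70% of its speed; a pose out of reach is approached as far as the arm can. A call with a gripper value outside its range is refused whole. "grip" is the closure, from 0 (fully open) to 1 (shut), set as the call begins (left out, the last holds). The fingers move at their own pace and stop on an object; "newtons" is the grip in N (left out, the last holds). Time passes only in rows, so rows that do not move let the fingers close, or fill a call up. It gives the time, the measured TCP pose, the force and the opening at its end, in the units of the state.
- sensors.read_state(): the state, without advancing time (a new reading comes with each control period).
- optics.capture(name): name is "scene" or "top" or "wrist"; returns (picture, depth): 384x512x3 uint8, red, green, blue; 384x512 float32, mm along the optical axis (not along the pixel's ray), 0 where there is no reading.
- optics.camera_info(name): a dict with "vertical_fov" (degrees; the focal length in pixels is half the picture's height over the tangent of half this angle, whatever the lens; pixels are square), "cx", "cy" (the principal point, pixels), "extrinsics" (4x4, takes a point from world to camera coordinates). Camera axes: x right, y up, looking along -z (the intrinsics and any distortion apply to the point x, -y, -z); pixel columns grow to the right and rows downward; lengths in mm; the calibration is good to about 2 mm. A picture is of the moment at which its call begins: read the wrist's pose just before it. camera_info takes no time and is no camera call; for the wrist camera it gives the pose at the moment of the call.
- workorder.job_done(): hands the job in, once; it reports no verdict.
The state is a dict: "time_s": time; "qpos": joint angles; "dq": joint speeds; "joint_efforts": joint torques, N m; "eef_pos": TCP position; "eef_rot": TCP orientation; "contact_force": force on the tool from outside, world axes, zero at the start; "ft_torque": the same for the moment, N m; "width": opening from 0.0 (shut) to 1.0 (fully open).
Only numpy, scipy, OpenCV 4.12 (cv2) and the standard library are available. Lean on these libraries where they do the work, as an engineer would, in place of code of your own. Each camera call takes 0.05 s, during which the arm holds its last target.

### The job

Take the plug gauge from its timber stand and, working along the row of three cornice pieces from your left to your right, try it in each dowel hole, pushing the pin in square to the sloping face as far as it goes. Then stand the gauge back in its block. Lift out the piece whose hole would not take the pin up to the collar and set it down upright in the grey tray without dropping it; leave the pieces that fit standing where they are and everything else alone.

Things in the scene. Friction and masses are not known exactly. Their poses are not given: they have to be found in the camera images.
- piece_a: one of three look-alike buff cast-stone cornice pieces standing on the board, in an order that varies; 0.6 to 0.95 kg. 110 mm long (x -55 to +55), 56 mm wide (flat sides at y -28 and +28, to be pinched from above about 60 mm up, near x +10), 40 mm high in front (-x), 95 mm at the back. Origin: centre of the underside, z up. Flat joint face slopes from x -55 z 40 up to x +35 z 95, then a level ledge
- piece_a_hole (a point): centre of the mouth of the dowel hole in piece_a's sloping joint face, at (-10, 0, 67.5) mm in the piece. z axis: out of the hole along its axis, 31.4 degrees from vertical, leaning to the robot; x axis up the slope. Mouth 20 mm across in all three. A finished hole is 20 mm across to its bottom, 54 mm down; an unfinished one narrows to a 12 mm pilot hole below 16 mm
- piece_b: one of three look-alike buff cast-stone cornice pieces standing on the board, in an order that varies; 0.6 to 0.95 kg. 110 mm long (x -55 to +55), 56 mm wide (flat sides at y -28 and +28, to be pinched from above about 60 mm up, near x +10), 40 mm high in front (-x), 95 mm at the back. Origin: centre of the underside, z up. Flat joint face slopes from x -55 z 40 up to x +35 z 95, then a level ledge
- piece_b_hole (a point): centre of the mouth of the dowel hole in piece_b's sloping joint face, at (-10, 0, 67.5) mm in the piece. z axis: out of the hole along its axis, 31.4 degrees from vertical, leaning to the robot; x axis up the slope. Mouth 20 mm across in all three. A finished hole is 20 mm across to its bottom, 54 mm down; an unfinished one narrows to a 12 mm pilot hole below 16 mm
- piece_c: one of three look-alike buff cast-stone cornice pieces standing on the board, in an order that varies; 0.6 to 0.95 kg. 110 mm long (x -55 to +55), 56 mm wide (flat sides at y -28 and +28, to be pinched from above about 60 mm up, near x +10), 40 mm high in front (-x), 95 mm at the back. Origin: centre of the underside, z up. Flat joint face slopes from x -55 z 40 up to x +35 z 95, then a level ledge
- piece_c_hole (a point): centre of the mouth of the dowel hole in piece_c's sloping joint face, at (-10, 0, 67.5) mm in the piece. z axis: out of the hole along its axis, 31.4 degrees from vertical, leaning to the robot; x axis up the slope. Mouth 20 mm across in all three. A finished hole is 20 mm across to its bottom, 54 mm down; an unfinished one narrows to a 12 mm pilot hole below 16 mm
- gauge: plug gauge, 0.22 kg, 146 mm long, upright in the stand at the start. Origin at the tip of the pin, z to the handle. Steel pin 16 mm across, z 0 to 50 (nose tapered to 10 mm over 6 mm); steel collar 34 mm across, z 50 to 56; square black handle 24 x 24 mm, z 56 to 146, flats across its x and y. Grip at about z 110, fingers along it. Pieces stand by weight alone: push with 4 to 10 N
- gauge_collar (a point): on the gauge's axis at the underside of its collar, 50 mm from the pin's tip. In a finished hole the pin goes in up to the collar; in an unfinished one it stops about 17 mm in
- stand: timber block fixed to the bench, 80 mm (x) by 100 mm (y) by 60 mm high; origin on the bench straight below the gauge's hole. Two short dowels at x -26 and +26, y -37 stand up to 20 mm above its top. It is at the left or right of the bench, the tray on the other side
- stand_hole (a point): centre of the mouth of the gauge's hole in the stand, 60 mm above the bench; hole 22 mm across, 55 mm deep, upright. The gauge stands with its pin in it and its collar on the block's top
- tray: shallow grey tray for work that goes back to drilling, fixed, 220 mm (x) by 180 mm (y), rims 34 mm high, walls 4 mm, 18 mm lips outward at its x ends; origin at the underside of its centre, floor 4 mm above that. At the right or left of the bench
- board: plywood board fixed to the bench, the pieces stand on it in a row along its y; 12 mm thick, 380 mm (y) by 175 mm (x -80 to +95); origin at its underside, below the middle piece. A stop batten 20 x 20 mm runs along its back, its front face at x +65, a few mm behind the pieces
- board_left (a point): place of the left-hand piece (left as the robot sees it, +y) on the board's top, 130 mm from the middle one
- board_middle (a point): place of the middle piece on the board's top
- board_right (a point): place of the right-hand piece (-y) on the board's top, 130 mm from the middle one
- brush: bystander: bristle brush, 190 mm long, lying flat in front of the board; leave it alone
- jar: bystander: amber jar with a white cap, 72 mm across, 90 mm tall, behind the board; leave it alone
- tub: bystander: open white mixing cup, 84 mm across the rim, 85 mm tall, behind the board; leave it alone
- mallet: bystander: hammer with a rubber head, 250 mm long, lying behind the board; leave it alone
- spatula: bystander: steel spatula, 200 mm long, lying at the left side of the bench; leave it alone
- chip_a: bystander: rough stone chip without a hole, about 75 x 55 x 35 mm, left of and behind the board; leave it alone
- chip_b: bystander: rough stone chip without a hole, about 85 x 60 x 40 mm, right of and behind the board; leave it alone
Not all that is in view belongs to the job. What is shaped like the piece_b but purple is not meant. What is shaped like the piece_c but yellow is not meant.

How it is judged:
By the outcome, as a careful person would: the job done as asked, in the order asked, and still so for the second after the job is handed in, with the robot touching nothing.
It also fails if it takes over 72 s, if anything falls off the work surface, if the arm or the gripper's body presses on something with over 40 N, if the wrist force passes 120 N, or if a joint passes its speed limit or range.

## Working session

There is one attempt and no reset: what is moved stays moved. The work goes in short steps, Python scripts to look and compute and a tool call to move; the robot and the scene stay as the last step left them, time stands still between calls to the robot, and variables do not carry over. Pictures are saved under pics/ and viewed, and the job is handed in when it is done.

Besides the shell and the picture viewer there is one more tool, called after "Request:" as a command line: name --pt "numbers of a row" for each row, then --argument value for the rest. send_rows: Moves the arm, as the interface text tells. Its arguments: {"type":"object","properties":{"targets":{"type":"array","items":{"type":"array","items":{"type":"number"}}},"grip":{"type":"number"},"newtons":{"type":"number"}},"required":["targets"]}

```bash
ls -la; mkdir -p pics
python3 - <<'E'
from bench import sensors, optics, workorder
import cv2, numpy as np
print(sensors.read_state())
for n in ("scene","top","wrist"):
    i=optics.camera_info(n); print(n,i)
    p,d=optics.capture(n); np.savez(f"pics/{n}0.npz",p=p,d=d,E=i["extrinsics"])
    cv2.imwrite(f"pics/{n}0.png",p[:,:,::-1])
E
```

```text
total 12
drwxr-xr-x  3 agent agent 4096 Dec  6 16:50 .
drwxr-xr-x 23 root  root  4096 Dec  6 16:50 ..
drwxr-xr-x  2 agent agent 4096 Dec  6 16:50 pics
{'time_s': 0.0, 'qpos': array([ 1.18801253e+00,  3.14191839e-01, -4.81158038e-02,  1.21018017e+00,
        6.03513331e-06,  1.57079491e+00]), 'dq': array([ 0.00144861, -0.00110656, -0.00106773,  0.00055301,  0.00028157,
        0.00066047]), 'joint_efforts': array([ 1.15311700e-04, -5.39593041e+01,  3.39748728e+01,  1.91874476e-02,
        1.72452774e-04, -9.07255412e-06]), 'eef_pos': array([223.88080645, 556.03172916, 230.43894738]), 'eef_rot': array([ 1.90224800e-01,  9.81740195e-01, -8.29724914e-04, -1.63844788e-04]), 'contact_force': array([ 1.14916532, -0.28471436, -0.6634455 ]), 'ft_torque': array([-0.03139144, -0.03649478, -0.00893974]), 'width': 1.0017493829628548}
scene {'vertical_fov': 56.75839847789578, 'cx': 252.9327954811454, 'cy': 188.8423470866108, 'extrinsics': array([[-6.05269997e-01,  7.95920422e-01,  1.26060642e-02,
         2.55696954e+02],
       [-5.01546628e-01, -3.93610810e-01,  7.70403472e-01,
         2.360145
[... 375 characters left out ...]
  [ 9.84313687e-01, -1.71991871e-02,  1.75586885e-01,
        -5.38254628e+02],
       [-1.75362551e-01,  1.37941989e-02,  9.84407281e-01,
        -1.18619121e+03],
       [ 0.00000000e+00,  0.00000000e+00,  0.00000000e+00,
         1.00000000e+00]])}
wrist {'vertical_fov': 68.83898243963566, 'cx': 254.63936463824425, 'cy': 190.9360597123745, 'extrinsics': array([[ 3.74204016e-01,  9.27344953e-01, -1.64085349e-03,
        -5.97949000e+02],
       [-8.93967828e-01,  3.60264036e-01, -2.66517068e-01,
         3.36353253e+01],
       [-2.46562117e-01,  1.01198627e-01,  9.63828802e-01,
        -3.78902459e+02],
       [ 0.00000000e+00,  0.00000000e+00,  0.00000000e+00,
         1.00000000e+00]])}
```

View pics/scene0.png

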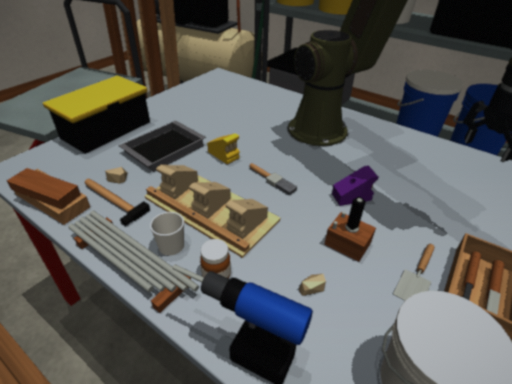

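View pics/top0.png

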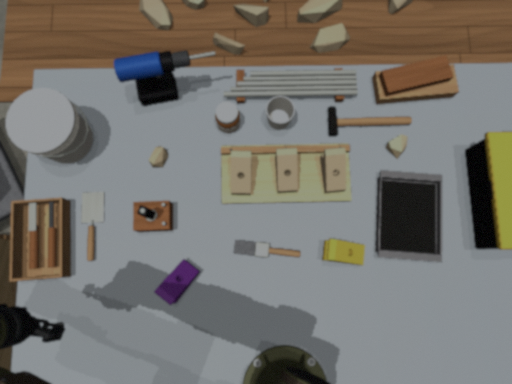

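View pics/wrist0.png

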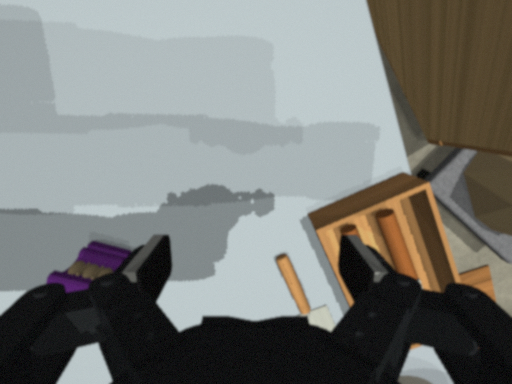

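```bash
cat > h.py <<'E'
import numpy as np, cv2
from scipy.spatial.transform import Rotation as R
VF={"scene":(56.75839847789578,252.9327954811454,188.8423470866108),"top":(47.71753241091404,258.2720184154757,192.2587833879408),"wrist":(68.83898243963566,254.63936463824425,190.9360597123745)}
def K(n):
    v,cx,cy=VF[n]; f=192/np.tan(np.radians(v/2)); return f,cx,cy
def cloud(n,d,E):
    f,cx,cy=K(n); v,u=np.mgrid[:384,:512]
    P=np.stack([(u-cx)/f*d,-(v-cy)/f*d,-d],-1)
    return (P-E[:3,3])@E[:3,:3]
def ray(n,u,v,E,z):
    f,cx,cy=K(n); d=np.array([(u-cx)/f,-(v-cy)/f,-1.])@E[:3,:3]; o=-E[:3,:3].T@E[:3,3]
    return o+d*(z-o[2])/d[2]
def proj(n,p,E):
    f,cx,cy=K(n); c=E[:3,:3]@np.asarray(p)+E[:3,3]; return cx+f*c[0]/-c[2], cy-f*c[1]/-c[2]
def load(t):
    a=np.load(f"pics/{t}.npz"); return a["p"],a["d"],a["E"]
E
python3 - <<'E'
from h import *
p,d,E=load("top0"); W=cloud("top",d,E)
for u,v in [(258,230),(400,300),(100,130),(340,215),(410,215),(241,175),(287,170),(335,170),(150,213),(146,211),(163,224),(163,206),(240,197),(287,196),(225,150)]:
    print((u,v),W[v,u].round(1),p[v,u])
c=p[120:220,120:370]; cv2.imwrite("pics/t_zoom.png",cv2.resize(c,(800,320),interpolation=cv2.INTER_CUBIC)[:,:,::-1])
c=p[180:240,120:200]; cv2.imwrite("pics/t_zs.png",cv2.resize(c,(800,600),interpolation=cv2.INTER_CUBIC)[:,:,::-1])
E
```

```text
(258, 230) [436.6  63.8  -0.9] [139 145 148]
(400, 300) [ 230.7 -334.4    1.9] [139 145 149]
(100, 130) [7.469e+02 5.346e+02 3.000e-01] [ 96 101 104]
(340, 215) [ 476.1 -177.4   -1. ] [139 145 148]
(410, 215) [ 471.4 -380.2    7.9] [25 24 23]
(241, 175) [590.7 110.   46.3] [90 82 65]
(287, 170) [607.6 -23.8  26.9] [93 83 66]
(335, 170) [ 600.1 -159.7   49.3] [100  90  72]
(150, 213) [475.5 349.  122.7] [11 11 11]
(146, 211) [476.8 352.1 153.3] [32 29 30]
(163, 224) [451.1 324.4  73.8] [131 125 121]
(163, 206) [500.1 324.3  78.7] [114 100  90]
(240, 197) [532.4 114.6  13.3] [149 151 123]
(287, 196) [533.  -22.5  12.9] [151 153 126]
(225, 150) [667.8 155.9  37.7] [146 117  86]
```

View pics/t_zoom.png

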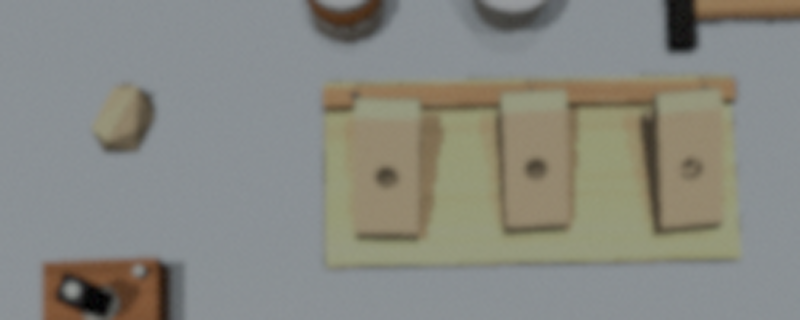

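View pics/t_zs.png

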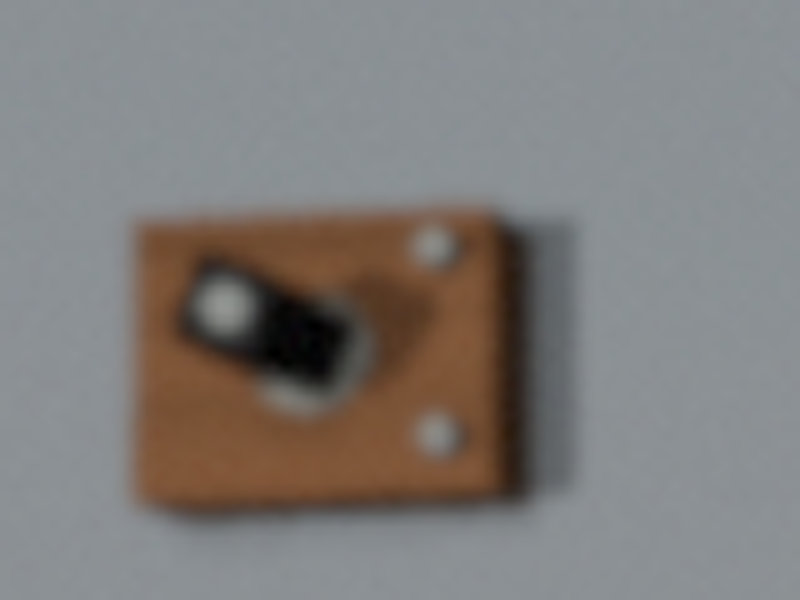

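```bash
cat >> h.py <<'E'
def rect(pts):
    pts=np.asarray(pts,np.float32)[:,:2]; return cv2.minAreaRect(pts)
E
python3 - <<'E'
from h import *
p,d,E=load("top0"); W=cloud("top",d,E); hsv=cv2.cvtColor(p,cv2.COLOR_RGB2HSV)
v,u=np.mgrid[:384,:512]
# stand top
m=(abs(W[...,2]-60)<6)&(u>125)&(u<180)&(v>190)&(v<240)
print("stand top",m.sum(),rect(W[m]),W[m][:,2].mean())
m=(W[...,2]>145)&(u>125)&(u<180)&(v>190)&(v<240); print("gauge top",m.sum(),rect(W[m]),W[m].mean(0))
# dowel tops, gauge disc via px
for a in [(163.3,204.5),(163.7,223.5)]: print("dowel",ray("top",*a,E,80))
print("gauge cap",ray("top",142.7,210.3,E,156))
# board corners: colour
for (u_,v_) in [(221.5,202.8),(351,201)]: print("board front corner",ray("top",u_,v_,E,12))
# batten top z=32
for (u_,v_) in [(221.5,147),(349.5,145.5)]: print("batten back",ray("top",u_,v_,E,32))
for (u_,v_) in [(240.3,175.3),(287.3,172.7),(336.2,172.7)]: print("hole",ray("top",u_,v_,E,79.5))
# pieces: ledge and slope clouds
for c in (240,287,335):
    m=(abs(u-c)<22)&(v>135)&(v<200)&(W[...,2]>99)&(W[...,2]<115)
    print("ledge",m.sum(),rect(W[m]),np.median(W[m],0))
    m=(abs(u-c)<22)&(v>135)&(v<200)&(W[...,2]>45)&(W[...,2]<95)&(W[...,0]<640)
    print("slope",m.sum(),rect(W[m]))
m=(u>368)&(u<448)&(v>165)&(v<262)&(W[...,2]>25)&(W[...,2]<45); print("tray rim",rect(W[m]))
m=(u>375)&(u<435)&(v>180)&(v<250); print("tray floor",np.median(W[m][:,2]))
E2=np.load("pics/wrist0.npz")["E"]; o=-E2[:3,:3].T@E2[:3,3]
q=R.from_quat([1.90224800e-01,9.81740195e-01,-8.29724914e-04,-1.63844788e-04])
print("cam in tool",q.inv().apply(o-np.array([223.88,556.03,230.44])), (q.inv().as_matrix()@E2[:3,:3].T).round(3))
print(q.as_matrix().round(3))
E
```

```text
Traceback (most recent call last):
  File "h.py", line 18, in rect
    pts=np.asarray(pts,np.float32)[:,:2]; return cv2.minAreaRect(pts)
                                                 ~~~~~~~~~~~~~~~^^^^^
cv2.error: OpenCV(4.12.0) /io/opencv/modules/imgproc/src/convhull.cpp:143: error: (-215:Assertion failed) total >= 0 && (depth == CV_32F || depth == CV_32S) in function 'convexHull'
```

Make it contiguous.

```bash
sed -i 's/pts=np.asarray(pts,np.float32)\[:,:2\]/pts=np.ascontiguousarray(np.asarray(pts,np.float32)[:,:2])/' h.py
cat > m0.py <<'E'
from h import *
p,d,E=load("top0"); W=cloud("top",d,E); hsv=cv2.cvtColor(p,cv2.COLOR_RGB2HSV)
v,u=np.mgrid[:384,:512]
m=(abs(W[...,2]-60)<6)&(u>125)&(u<180)&(v>190)&(v<240)
print("stand top",m.sum(),rect(W[m]),W[m][:,2].mean())
m=(W[...,2]>145)&(u>125)&(u<180)&(v>190)&(v<240); print("gauge top",m.sum(),rect(W[m]),W[m].mean(0))
for a in [(163.3,204.5),(163.7,223.5)]: print("dowel",ray("top",*a,E,80))
print("gauge cap",ray("top",142.7,210.3,E,156))
for (u_,v_) in [(221.5,202.8),(351,201)]: print("board front corner",ray("top",u_,v_,E,12))
for (u_,v_) in [(221.5,147),(349.5,145.5)]: print("batten back",ray("top",u_,v_,E,32))
for (u_,v_) in [(240.3,175.3),(287.3,172.7),(336.2,172.7)]: print("hole",ray("top",u_,v_,E,79.5))
for c in (240,287,335):
    m=(abs(u-c)<22)&(v>135)&(v<200)&(W[...,2]>99)&(W[...,2]<115)
    print("ledge",m.sum(),rect(W[m]),np.median(W[m],0))
    m=(abs(u-c)<22)&(v>135)&(v<200)&(W[...,2]>45)&(W[...,2]<95)&(W[...,0]<640)
    print("slope",m.sum(),rect(W[m]))
m=(u>368)&(u<448)&(v>165)&(v<262)&(W[...,2]>25)&(W[...,2]<45); print("tray rim",rect(W[m]))
m=(u>375)&(u<435)&(v>180)&(v<250); print("tray floor",np.median(W[m][:,2]))
E2=np.load("pics/wrist0.npz")["E"]; o=-E2[:3,:3].T@E2[:3,3]
q=R.from_quat([1.90224800e-01,9.81740195e-01,-8.29724914e-04,-1.63844788e-04])
print("cam in tool",q.inv().apply(o-np.array([223.88,556.03,230.44])), (q.inv().as_matrix()@E2[:3,:3].T).round(3))
print(q.as_matrix().round(3))
E
python3 m0.py
```

```text
stand top 839 ((478.020263671875, 361.14239501953125), (80.78804016113281, 101.43321228027344), 1.2908262014389038) 60.036949458424665
gauge top 110 ((408.7061767578125, 222.68231201171875), (334.2186279296875, 24.712331771850586), 63.53864669799805) [454.66129476 318.75074579 315.96831509]
dowel [504.08096574 323.30503825  80.        ]
dowel [451.73956483 321.22641555  80.        ]
gauge cap [478.36250955 359.89585439 156.        ]
board front corner [516.49045632 168.62179241  12.        ]
board front corner [ 515.10654691 -209.15514166   12.        ]
batten back [678.69586301 166.43760632  32.        ]
batten back [ 677.12692944 -209.53412959   32.        ]
hole [582.5572928  111.12395685  79.5       ]
hole [587.74356617 -20.03573562  79.5       ]
hole [ 585.42273354 -156.73086988   79.5       ]
ledge 244 ((628.2796630859375, 108.01065063476562), (55.2415657043457, 42.2251091003418), 89.22003173828125) [630.38651801 107.85793102 105.34219777]
slope 569 ((583.2020874023438, 109.94091796875), (55.03648376464844, 92.120361328125), 87.21941375732422)
ledge 249 ((632.8378295898438, -17.565170288085938), (40.995731353759766, 55.62138748168945), 5.939777374267578) [633.93992035 -18.52347568 105.65276871]
slope 581 ((590.64990234375, -19.42911720275879), (97.63587951660156, 56.4011116027832), 1.8012275695800781)
ledge 241 ((631.1576538085938, -151.9040069580078), (39.43645095825195, 57.2878532409668), 5.776776313781738) [ 633.51912581 -151.29995518  105.48254232]
slope 627 ((590.1051025390625, -154.0900115966797), (100.70112609863281, 56.37375259399414), 4.033829689025879)
tray rim ((468.6173400878906, -371.09283447265625), (180.70362854003906, 252.619384765625), 84.62740325927734)
tray floor 5.5473162840668255
cam in tool [  68.11218106   -1.03699594 -142.73838374] [[-0.001  0.964  0.267]
 [ 1.     0.001  0.   ]
 [-0.     0.267 -0.964]]
[[-0.928  0.374 -0.001]
 [ 0.374  0.928 -0.002]
 [ 0.    -0.002 -1.   ]]
```

```bash
cat > t.py <<'E'
# tracker of the commanded pose + planner.  usage: from t import *
import json, numpy as np
from scipy.spatial.transform import Rotation as R, Slerp
F="cmd.json"
def get():
    try: c=json.load(open(F))
    except FileNotFoundError: c={"p":[224.108,556.57,231.299],"q":list(R.from_matrix([[-.92755,.3737,0],[.3737,.92755,0],[0,0,-1]]).as_quat())}
    return np.array(c["p"]),R.from_quat(c["q"])
def put(p,r): json.dump({"p":list(map(float,p)),"q":list(map(float,r.as_quat()))},open(F,"w"))
def sent(rows):
    p,r=get()
    for a in rows:
        a=np.array(a,float); p=p+r.apply(a[:3]); r=r*R.from_rotvec(a[3:])
    put(p,r)
def plan(P,Q,n,dec=1):
    """equal steps from the commanded pose to P (mm), Q (Rotation) in n rows"""
    p,r=get(); P=np.asarray(P,float); rv=(r.inv()*Q).as_rotvec(); rows=[]; p0=p.copy(); r0=r
    for i in range(1,n+1):
        pt=p0+(P-p0)*i/n; rt=r0*R.from_rotvec(rv*i/n)
        row=np.r_[np.round(r.inv().apply(pt-p),dec),np.round((r.inv()*rt).as_rotvec(),3)]+0.
        p=p+r.apply(row[:3]); r=r*R.from_rotvec(row[3:]); rows.append([float(x) for x in row])
    if abs(np.linalg.norm(rows[0][:3]))>41 or np.linalg.norm(rv)/n>.124: print("TOO FAST")
    for i in range(0,n,5): print(str(rows[i:i+5]).replace(" ",""))
    json.dump(rows,open("last.json","w"))
def took(): sent(json.load(open("last.json")))
def pose(az,tilt=0,taz=0):
    """tool x azimuth az deg when pointing down; then tilt deg so that tool z leans toward azimuth taz"""
    a=np.radians(az); x=np.array([np.cos(a),np.sin(a),0]); z=np.array([0,0,-1.]); y=np.cross(z,x)
    D=R.from_matrix(np.array([x,y,z]).T)
    t=np.radians(taz); ax=np.array([np.sin(t),-np.cos(t),0])  # rotating -z about ax moves it toward taz
    return R.from_rotvec(ax*np.radians(tilt))*D
def meas():
    from bench import sensors
    s=sensors.read_state(); p,r=get(); rm=R.from_quat(s["eef_rot"])
    print("t",round(s["time_s"],2),"pos",s["eef_pos"].round(1),"cmd",p.round(1),"roterr deg",np.degrees((r.inv()*rm).as_rotvec()).round(2),"q",s["qpos"].round(2),"F",s["contact_force"].round(1),"M",s["ft_torque"].round(2),"w",round(s["width"],3))
    return s
E
python3 - <<'E'
from t import *
print(pose(0,31.4,0).as_matrix().round(3)); meas(); p,r=get()
plan([477,360,262],r,10)
E
```

```text
[[ 0.854  0.     0.521]
 [ 0.    -1.     0.   ]
 [ 0.521  0.    -0.854]]
t 0.15 pos [224.  556.2 230.6] cmd [224.1 556.6 231.3] roterr deg [ 0.08  0.   -0.01] q [ 1.19  0.31 -0.05  1.21  0.    1.57] F [-0.3  0.1 -0.3] M [ 0.01 -0.09  0.01] w 0.997
[[-30.8,-8.8,-3.1,0.0,0.0,0.0],[-30.8,-8.8,-3.0,0.0,0.0,0.0],[-30.8,-8.7,-3.1,0.0,0.0,0.0],[-30.8,-8.8,-3.1,0.0,0.0,0.0],[-30.8,-8.8,-3.1,0.0,0.0,0.0]]
[[-30.8,-8.8,-3.0,0.0,0.0,0.0],[-30.8,-8.8,-3.1,0.0,0.0,0.0],[-30.8,-8.8,-3.1,0.0,0.0,0.0],[-30.8,-8.7,-3.0,0.0,0.0,0.0],[-30.8,-8.8,-3.1,0.0,0.0,0.0]]
```

Request:
send_rows --pt "-31 -9 -3 0 0 0" --pt "-31 -9 -3 0 0 0" --pt "-31 -9 -3 0 0 0" --pt "-31 -9 -3 0 0 0" --pt "-31 -9 -3 0 0 0" --grip 0

```text
time_s: 0.57
eef_pos: [351.9, 455.8, 246.2]
eef_rot: [0.19, 0.982, -0.0, -0.0]
contact_force: [0.9, 0.5, 0.6]
width: 1.001
```

Request:
send_rows --pt "-31 -9 -3 0 0 0" --pt "-31 -9 -3 0 0 0" --pt "-31 -9 -3 0 0 0" --pt "-31 -8 -3 0 0 0" --pt "-29 -6 -3 0 0 0"

```text
time_s: 0.98
eef_pos: [478.7, 360.2, 261.2]
eef_rot: [0.19, 0.982, -0.0, -0.0]
contact_force: [0.6, 0.1, -0.1]
width: 0.997
```

```bash
cat > snap.py <<'E'
import sys; from bench import optics; import cv2,numpy as np
cam,tag=sys.argv[1:3]; i=optics.camera_info(cam); p,d=optics.capture(cam); np.savez(f"pics/{tag}.npz",p=p,d=d,E=i["extrinsics"]); cv2.imwrite(f"pics/{tag}.png",cv2.cvtColor(p,cv2.COLOR_RGB2BGR))
E
python3 - <<'E'
from t import *
sent([[-31,-9,-3,0,0,0]]*8+[[-31,-8,-3,0,0,0],[-29,-6,-3,0,0,0]]); meas()
E
python3 snap.py wrist w1; python3 -c "from t import *;meas()"
```

```text
t 0.98 pos [478.7 360.2 261.2] cmd [477.7 361.7 261.3] roterr deg [0.03 0.01 0.02] q [ 0.65  0.3   0.01  1.27 -0.    1.03] F [ 0.6  0.1 -0.1] M [ 0.04 -0.05  0.02] w 0.997
t 1.03 pos [483.1 357.6 261.6] cmd [477.7 361.7 261.3] roterr deg [ 0.04 -0.24  0.23] q [ 0.64  0.31  0.01  1.27 -0.    1.03] F [ 3.1 -2.6  0.6] M [-0.14 -0.21 -0.  ] w 0.997
```

View pics/w1.png

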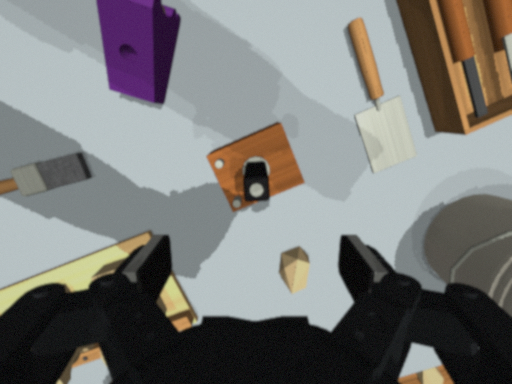

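```bash
python3 - <<'E'
from h import *
p,d,E=load("w1")
g=cv2.cvtColor(p,cv2.COLOR_RGB2HSV)
sub=p[120:230,190:320]; cv2.imwrite("pics/w1z.png",cv2.resize(sub,(780,660)[0:2] if 0 else (709,600),interpolation=cv2.INTER_CUBIC)[:,:,::-1])
m=((p.max(2)<50).astype(np.uint8)); m[:120]=0;m[230:]=0;m[:,:225]=0;m[:,290:]=0
c=max(cv2.findContours(m,0,1)[0],key=cv2.contourArea); print(cv2.minAreaRect(c),cv2.boundingRect(c))
m=((p.min(2)>95)&(g[...,1]<40)).astype(np.uint8); n,l,s,ce=cv2.connectedComponentsWithStats(m[175:205,245:270]); print(s,ce+[245,175])
print("cap",ray("wrist",257,189.5,E,156))
n_,v=E,None
W=cloud("wrist",d,E); print(W[189,257],W[180,257])
for u,v in [(219.5,163.5),(236.5,203.5)]: print("dowel",ray("wrist",u,v,E,80),W[int(v),int(u)])
E
python3 -c "from t import *;meas()"
```

```text
((255.4264373779297, 181.0441131591797), (37.27450180053711, 23.699220657348633), 85.60128784179688) (244, 162, 25, 39)
[[  0   0  25  30 551]
 [  5   8  14  14 143]
 [  8  23  17   7  56]] [[256.62794918 188.11796733]
 [256.04195804 189.73426573]
 [263.10714286 202.5       ]]
cap [478.23335946 361.37856766 156.        ]
[477.53006028 361.65254524 157.04143246] [470.00232107 364.68564283 155.71133202]
dowel [451.95687389 325.34910161  80.        ] [451.70817677 324.20319581  75.41628984]
dowel [504.57408215 324.58747508  80.        ] [503.82759391 324.22748961  79.75185677]
t 1.03 pos [483.1 357.6 261.6] cmd [477.7 361.7 261.3] roterr deg [ 0.04 -0.24  0.23] q [ 0.64  0.31  0.01  1.27 -0.    1.03] F [ 3.1 -2.6  0.6] M [-0.14 -0.21 -0.  ] w 0.997
```

View pics/w1z.png

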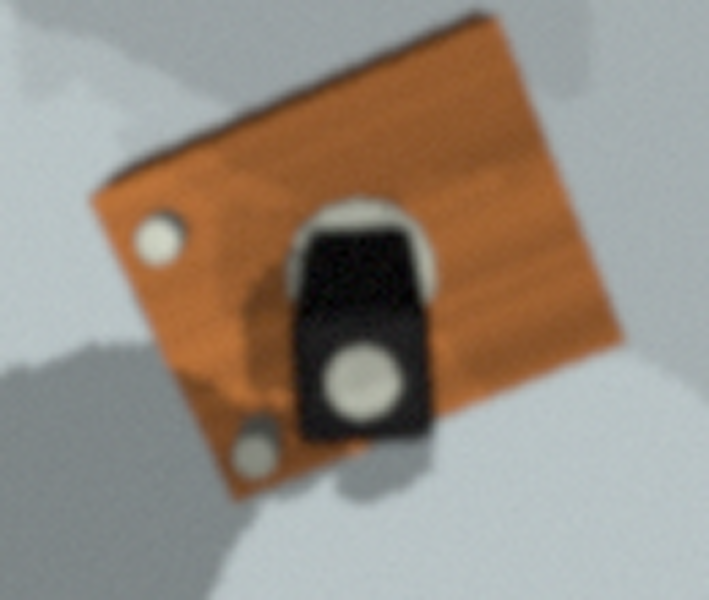

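Request:
send_rows --pt "0 0 30 0 0 0" --pt "0 0 35 0 0 0" --pt "0 0 36 0 0 0" --pt "0 0 34 0 0 0" --pt "0 0 25 0 0 0"

```text
time_s: 1.45
eef_pos: [476.2, 360.7, 98.0]
eef_rot: [0.19, 0.982, -0.001, -0.001]
contact_force: [-0.1, -0.3, -0.2]
width: 0.998
```

Request:
send_rows --pt "0 0 0 0 0 0" --pt "0 0 0 0 0 0" --pt "0 0 0 0 0 0" --pt "0 0 0 0 0 0" --pt "0 0 0 0 0 0" --grip 1 --newtons 80

```text
time_s: 1.87
eef_pos: [479.0, 362.8, 103.6]
eef_rot: [0.19, 0.982, 0.001, 0.001]
contact_force: [-0.6, 0.7, -0.3]
width: 0.299
```

Run:
```python
from t import *
sent([[0,0,160,0,0,0]]); meas()
```

```text
t 1.87 pos [479.  362.8 103.6] cmd [477.7 361.7 101.3] roterr deg [-0.18 -0.11 -0.02] q [ 0.65  0.39 -0.24  0.94 -0.    1.03] F [-0.6  0.7 -0.3] M [-0.06  0.07 -0.04] w 0.299
```

Request:
send_rows --pt "0 0 0 0 0 0" --pt "0 0 0 0 0 0" --pt "0 0 0 0 0 0" --pt "0 0 0 0 0 0" --pt "0 0 0 0 0 0"

```text
time_s: 2.28
eef_pos: [479.1, 362.8, 103.6]
eef_rot: [0.19, 0.982, 0.001, 0.001]
contact_force: [-1.1, 0.2, 6.1]
width: 0.268
```

Run:
```python
from t import *
meas()
```

```text
t 2.28 pos [479.1 362.8 103.6] cmd [477.7 361.7 101.3] roterr deg [-0.2  -0.12 -0.01] q [ 0.65  0.39 -0.24  0.94 -0.    1.03] F [-1.1  0.2  6.1] M [-0.05  0.04 -0.06] w 0.268
```

Request:
send_rows --pt "0 0 -5 0 0 0" --pt "0 0 -15 0 0 0" --pt "0 0 -25 0 0 0" --pt "0 0 -30 0 0 0" --pt "0 0 -30 0 0 0"

```text
time_s: 2.7
eef_pos: [477.0, 361.2, 207.2]
eef_rot: [0.19, 0.982, -0.001, -0.001]
contact_force: [0.7, 0.7, -2.7]
width: 0.275
```

```bash
python3 - <<'E'
from t import *
sent([[0,0,-105,0,0,0]]); meas()
E
python3 snap.py wrist w2; python3 -c "from t import *;meas()"
```

```text
t 2.7 pos [477.  361.2 207.2] cmd [477.7 361.7 206.3] roterr deg [ 0.08  0.05 -0.01] q [ 0.65  0.32 -0.09  1.16  0.    1.03] F [ 0.7  0.7 -2.7] M [ 0.1  -0.1   0.02] w 0.275
t 2.75 pos [479.7 363.3 214.4] cmd [477.7 361.7 206.3] roterr deg [-0.39 -0.23 -0.01] q [ 0.65  0.32 -0.08  1.16  0.    1.03] F [2.7 1.5 3.3] M [ 0.15 -0.22  0.04] w 0.274
```

View pics/w2.png

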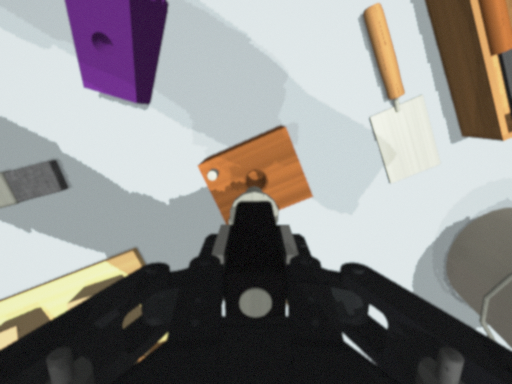

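```bash
cat >> t.py <<'E'
def plan(P,Q,n,dec=0,up=0):
    """eased steps from commanded pose to P,Q in n rows; up = extra z at mid path"""
    p,r=get(); P=np.asarray(P,float); rv=(r.inv()*Q).as_rotvec(); rows=[]; p0=p.copy(); r0=r; mx=0;mr=0
    w=np.ones(n)
    if n>=5: w[0]=.6; w[-1]=.25; w[-2]=.6
    c=np.cumsum(w)/w.sum()
    for i,s in enumerate(c):
        pt=p0+(P-p0)*s+np.array([0,0,up*np.sin(np.pi*s)]); rt=r0*R.from_rotvec(rv*s)
        last=i==n-1
        row=np.r_[np.round(r.inv().apply(pt-p),1 if last else dec),np.round((r.inv()*rt).as_rotvec(),3 if last else 2)]+0.
        p=p+r.apply(row[:3]); r=r*R.from_rotvec(row[3:]); rows.append([float(x) for x in row])
        mx=max(mx,np.linalg.norm(row[:3])); mr=max(mr,np.linalg.norm(row[3:]))
    if mx>41.5 or mr>.124: print("TOO FAST",mx,mr)
    for i in range(0,n,5): print("["+", ".join("["+",".join(f"{x:g}" for x in a)+"]" for a in rows[i:i+5])+"]")
    json.dump(rows,open("last.json","w"))
UH=lambda yaw:np.array([-np.cos(np.radians(yaw))*np.sin(np.radians(31.43)),-np.sin(np.radians(yaw))*np.sin(np.radians(31.43)),np.cos(np.radians(31.43))])
def probe(hole,yaw,along,dx=0,dy=0):
    """TCP pose, gauge axis on hole axis, TCP 'along' mm out from the mouth, offset dx,dy in tool x,y"""
    Q=pose(180+yaw,31.43,yaw); return np.asarray(hole)+UH(yaw)*along+Q.apply([dx,dy,0]),Q
E
python3 - <<'E'
from t import *
P,Q=probe([582.6,111.1,79.5],-3,132,-32); print(P,Q.as_matrix().round(3)); plan(P,Q,10,up=25)
E
```

```text
[541.12954881 113.27337425 208.81928751] [[-0.852  0.052  0.521]
 [ 0.045  0.999 -0.027]
 [-0.521 -0.    -0.853]]
[[-11,-15,-6,-0.01,-0.04,-0.02], [-18,-24,-8,-0.01,-0.06,-0.04], [-17,-26,-6,-0.01,-0.07,-0.04], [-16,-26,-2,-0.01,-0.06,-0.04], [-14,-27,2,-0.01,-0.07,-0.04]]
[[-12,-27,6,-0.01,-0.06,-0.03], [-9,-28,9,-0.01,-0.06,-0.04], [-8,-28,12,-0.01,-0.07,-0.04], [-2,-17,7,-0.01,-0.04,-0.02], [-1.3,-7.6,3.1,-0.001,-0.013,-0.013]]
```

Request:
send_rows --pt "-11 -15 -6 -0.01 -0.04 -0.02" --pt "-18 -24 -8 -0.01 -0.06 -0.04" --pt "-17 -26 -6 -0.01 -0.07 -0.04" --pt "-16 -26 -2 -0.01 -0.06 -0.04" --pt "-14 -27 2 -0.01 -0.07 -0.04"

```text
time_s: 3.17
eef_pos: [513.1, 225.2, 234.4]
eef_rot: [0.099, 0.983, -0.004, 0.154]
contact_force: [0.6, 0.4, -2.5]
width: 0.271
```

Request:
send_rows --pt "-12 -27 6 -0.01 -0.06 -0.03" --pt "-9 -28 9 -0.01 -0.06 -0.04" --pt "-8 -28 12 -0.01 -0.07 -0.04" --pt "-2 -17 7 -0.01 -0.04 -0.02" --pt "-1.3 -7.6 3.1 -0.001 -0.013 -0.013"

```text
time_s: 3.58
eef_pos: [538.2, 110.2, 206.4]
eef_rot: [0.025, 0.963, -0.008, 0.27]
contact_force: [-1.2, 0.2, -2.3]
width: 0.272
```

Request:
send_rows --pt "0 0 0 0 0 0" --pt "0 0 0 0 0 0" --pt "0 0 0 0 0 0" --pt "0 0 0 0 0 0" --pt "0 0 0 0 0 0"

```text
time_s: 4.0
eef_pos: [541.9, 114.3, 209.5]
eef_rot: [0.025, 0.962, -0.007, 0.271]
contact_force: [-0.8, 0.8, -2.9]
width: 0.273
```

```bash
python3 -c "
from t import *
took(); meas()"
python3 snap.py wrist w3; python3 -c "from t import *;meas()"
```

```text
t 4.0 pos [541.9 114.3 209.5] cmd [541.2 113.3 208.8] roterr deg [-0.06 -0.02 -0.04] q [ 0.32 -0.16 -0.77  0.44 -0.19  0.32] F [-0.8  0.8 -2.9] M [0.1  0.78 0.  ] w 0.273
t 4.05 pos [541.7 114.2 209.3] cmd [541.2 113.3 208.8] roterr deg [-0.05 -0.01 -0.05] q [ 0.32 -0.15 -0.77  0.44 -0.19  0.32] F [ 0.2 -0.3 -2.6] M [ 0.06  0.74 -0.02] w 0.269
```

View pics/w3.png

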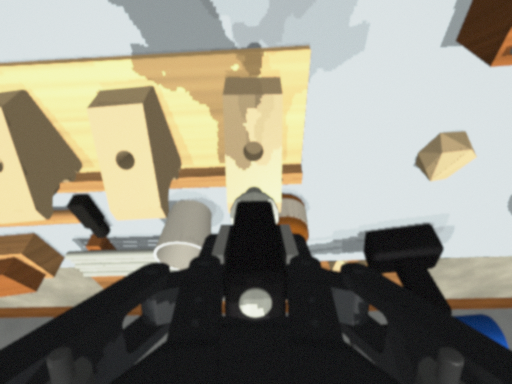

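```bash
cat > hole.py <<'E'
import sys; from h import *
from t import UH
def edges(tag,u0,u1,v0,v1,h0):
    p,d,E=load(tag); s=p[v0:v1,u0:u1]; cv2.imwrite(f"pics/{tag}z.png",cv2.resize(s,None,fx=6,fy=6,interpolation=cv2.INTER_CUBIC)[:,:,::-1])
    g=cv2.GaussianBlur(cv2.cvtColor(p,cv2.COLOR_RGB2GRAY),(3,3),0).astype(float)
    hu,hv=h0; w=g[hv-14:hv+15,hu-14:hu+15]; lo,hi=np.percentile(w,3),np.percentile(w,80)
    m=(w<(lo+hi)/2).astype(np.uint8); cs=[c for c in cv2.findContours(m,0,1)[0] if len(c)>5]
    c=min(cs,key=lambda c:np.hypot(*(c[:,0].mean(0)-14))); e=cv2.fitEllipse(c); print("ellipse",(e[0][0]+hu-14,e[0][1]+hv-14),e[1])
    W=cloud("wrist",d,E); print("depth pt near",W[hv-14,hu])
    P=ray("wrist",e[0][0]+hu-14,e[0][1]+hv-14,E,79.5); print("HOLE",P.round(1)); return P
def yawline(tag,a,b,o,yaw0=0):
    """two pixels on lines lying in the slope plane through o"""
    p,d,E=load(tag); f,cx,cy=K("wrist"); n=UH(yaw0); out=[]
    for u,v in (a,b):
        dr=np.array([(u-cx)/f,-(v-cy)/f,-1.])@E[:3,:3]; c=-E[:3,:3].T@E[:3,3]
        out.append(c+dr*(n@(o-c))/(n@dr))
    v=out[1]-out[0]; print([x.round(1) for x in out],"az",np.degrees(np.arctan2(v[1],v[0])).round(2)); return out
E
python3 - <<'E'
from hole import *
o=edges("w3",215,295,70,210,(253,151))
E
```

```text
ellipse (251.99974822998047, 151.09848499298096) (18.577667236328125, 20.17081069946289)
depth pt near [571.41621757 110.31442307  72.06414963]
HOLE [582.7 108.7  79.5]
```

View pics/w3z.png

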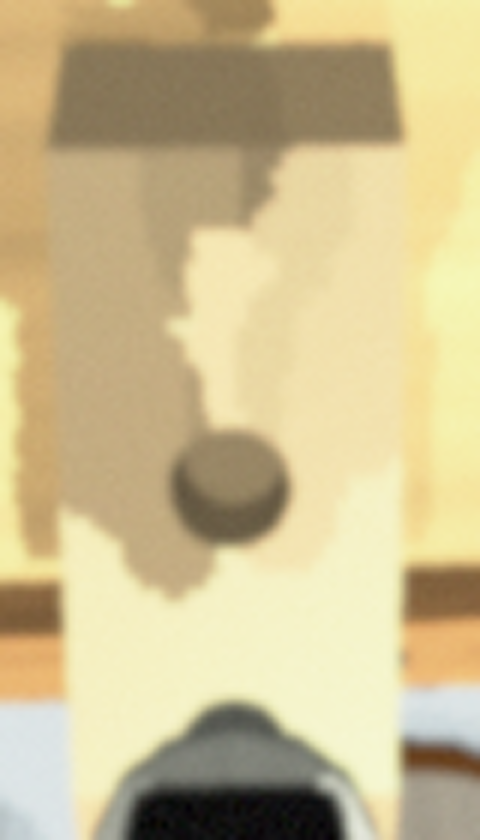

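Run:
```python
from hole import *
p,d,E=load("w3"); o=ray("wrist",253.0,150.9,E,79.5); print(o)
L=yawline("w3",(223.0,93.8),(227.0,199.6),o,-3)
Rr=yawline("w3",(281.8,93.8),(281.1,199.6),o,-3)
yawline("w3",(223.0,93.8),(281.8,93.8),o,-3)
yawline("w3",(252.4,93.8),(254.05,199.6),o,-3)
print(proj("wrist",[541.7+.521*93.6,114.2-.027*93.6,209.3-.853*93.6],E))
```

```text
[582.54143522 109.71974413  79.5       ]
[array([535.9,  84.3,  51.9]), array([623.7,  80.7, 105.6])] az -2.31
[array([538.8, 138.9,  51.9]), array([626.6, 136.3, 105.6])] az -1.7
[array([535.9,  84.3,  51.9]), array([538.8, 138.9,  51.9])] az 87.03
[array([537.3, 111.6,  51.9]), array([625.2, 108.5, 105.6])] az -2.0
(np.float64(255.5100859951865), np.float64(193.8433350713268))
```

Run:
```python
from t import *
P,Q=probe([582.5,109.8,79.5],-2.3,93.6+10,0,.5); print(P); plan(P-[.4,.6,.4],Q,5)
```

```text
[528.54069582 112.46763266 167.8995884 ]
[[6,0,5,0,0,0], [9,-1,8,0,0,0], [10,-1,9,0,0,-0.01], [5,0,4,-0.01,0,0], [2.6,0,2.5,0.004,0,0]]
```

Request:
send_rows --pt "6 0 5 0 0 0" --pt "9 -1 8 0 0 0" --pt "10 -1 9 0 0 -0.01" --pt "5 0 4 0 0 0" --pt "2.6 0 2.5 0 0 0"

```text
time_s: 4.47
eef_pos: [526.8, 111.8, 165.6]
eef_rot: [0.02, 0.963, -0.009, 0.269]
contact_force: [0.5, -1.0, -2.0]
width: 0.271
```

Request:
send_rows --pt "0 0 0 0 0 0" --pt "0 0 0 0 0 0" --pt "0 0 0 0 0 0" --pt "0 0 0 0 0 0" --pt "0 0 0 0 0 0"

```text
time_s: 4.88
eef_pos: [528.8, 112.1, 168.3]
eef_rot: [0.02, 0.962, -0.008, 0.271]
contact_force: [-0.8, 0.2, -1.9]
width: 0.271
```

```bash
cat >> t.py <<'E'
def rel(hole,yaw):
    """measured TCP relative to the hole axis: tool-x, tool-y offsets, tip depth in hole (+ = in)"""
    from bench import sensors
    s=sensors.read_state(); Q=pose(180+yaw,31.43,yaw); v=Q.inv().apply(s["eef_pos"]-np.asarray(hole)); f=Q.inv().apply(s["contact_force"])
    e=np.degrees((Q.inv()*R.from_quat(s["eef_rot"])).as_rotvec())
    print("t %.2f tcp off x %.2f y %.2f tip depth %.2f  tilt err %s  F tool %s w %.3f"%(s["time_s"],v[0],v[1],v[2]+93.6,e.round(2),f.round(1),s["width"]))
E
python3 -c "
from t import *
sent([[32.6,-2,28.5,0,0,-.01]]); meas(); rel([582.5,109.8,79.5],-2.3)"
python3 snap.py wrist w4; python3 -c "
from h import *
p,d,E=load('w4'); s=p[110:230,205:305]; cv2.imwrite('pics/w4z.png',cv2.resize(s,None,fx=5,fy=5,interpolation=cv2.INTER_CUBIC)[:,:,::-1]); print(proj('wrist',[582.5,109.8,79.5],E))"
```

```text
t 4.88 pos [528.8 112.1 168.3] cmd [528.1 111.9 167.5] roterr deg [-0.02 -0.06  0.01] q [ 0.33 -0.14 -0.86  0.33 -0.19  0.32] F [-0.8  0.2 -1.9] M [ 0.07  0.73 -0.02] w 0.271
t 4.88 tcp off x -0.41 y 0.12 tip depth -10.19  tilt err [ 0.35 -0.05  0.01]  F tool [1.7 0.1 1.3] w 0.271
(np.float64(256.263692190633), np.float64(190.44027043086427))
```

View pics/w4z.png

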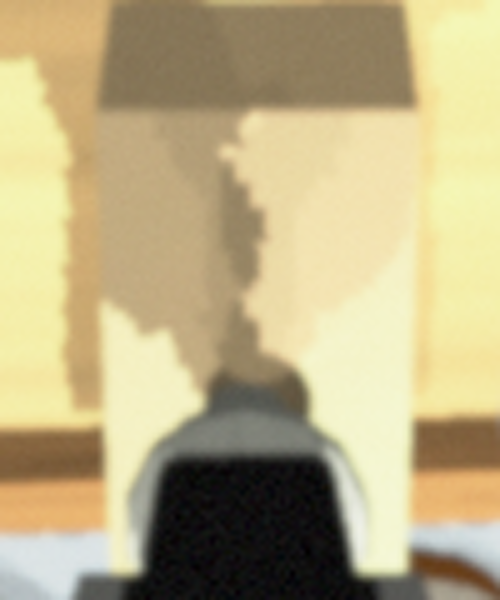

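Run:
```python
from t import *; from h import *
s=meas(); p,d,E=load("w4"); q=R.from_quat(s["eef_rot"])
for a in [(5,0,93.6),(8,0,87.6),(0,0,93.6),(17,0,43.6),(0,17,43.6),(0,-17,43.6)]: print(a,np.round(proj("wrist",s["eef_pos"]+q.apply(a),E),1))
Q=pose(177.7,31.43,-2.3)
for a in [(10,0,0),(0,10,0),(0,-10,0)]: print("hole",np.round(proj("wrist",np.array([582.5,109.8,79.5])+Q.apply(a),E),1))
```

```text
t 4.93 pos [528.6 112.  168.1] cmd [528.1 111.9 167.5] roterr deg [-0.02 -0.05  0.01] q [ 0.33 -0.14 -0.86  0.33 -0.19  0.32] F [-0.1  0.3 -2.4] M [-0.04  0.81 -0.01] w 0.271
(5, 0, 93.6) [255.7 188.3]
(8, 0, 87.6) [255.7 186.7]
(0, 0, 93.6) [255.7 193.8]
(17, 0, 43.6) [255.9 190.2]
(0, 17, 43.6) [279.9 213.3]
(0, -17, 43.6) [231.9 213.4]
hole [256.3 179.8]
hole [267.2 190.4]
hole [245.3 190.4]
```

Request:
send_rows --pt "0 1.0 2 0 0 0" --pt "0 0.4 3 0 0 0" --pt "0 0 4 0 0 0" --pt "0 0 4 0 0 0" --pt "0 0 3 0 0 0"

```text
time_s: 5.35
eef_pos: [536.7, 112.8, 153.2]
eef_rot: [0.02, 0.962, -0.009, 0.27]
contact_force: [-0.7, 0.2, -1.4]
width: 0.271
```

```bash
python3 -c "
from t import *
sent([[0,1.4,16,0,0,0]]); rel([582.5,109.8,79.5],-2.3)"
```

```text
t 5.35 tcp off x 0.76 y 1.16 tip depth 6.78  tilt err [ 0.38  0.04 -0.01]  F tool [1.3 0.1 0.9] w 0.271
```

Request:
send_rows --pt "-0.3 0 5 0 0 0" --pt "-0.3 0 6 0 0 0" --pt "0 0 7 0 0 0" --pt "0 0 6 0 0 0" --pt "0 0 4 0 0 0"

```text
time_s: 5.77
eef_pos: [551.8, 112.0, 129.3]
eef_rot: [0.02, 0.963, -0.009, 0.27]
contact_force: [-0.1, 0.4, -1.8]
width: 0.272
```

```bash
python3 -c "
from t import *
sent([[-.6,0,28,0,0,0]]); rel([582.5,109.8,79.5],-2.3)"
```

```text
t 5.77 tcp off x 0.26 y 0.95 tip depth 35.10  tilt err [ 0.37  0.05 -0.01]  F tool [1.  0.4 1.5] w 0.272
```

Request:
send_rows --pt "0 0 5 0 0 0" --pt "0 0 5 0 0 0" --pt "0 0 2 0 0 0" --pt "0 0 1 0 0 0" --pt "0 0 0 0 0 0"

```text
time_s: 6.18
eef_pos: [558.4, 111.7, 118.9]
eef_rot: [0.02, 0.962, -0.009, 0.27]
contact_force: [0.7, 0.9, -1.8]
width: 0.273
```

```bash
python3 -c "
from t import *
sent([[0,0,13,0,0,0]]); rel([582.5,109.8,79.5],-2.3)"
```

```text
t 6.18 tcp off x 0.06 y 0.92 tip depth 47.38  tilt err [ 0.37  0.04 -0.01]  F tool [0.4 0.9 1.8] w 0.273
```

Request:
send_rows --pt "0 0 1 0 0 0" --pt "0 0 0.7 0 0 0" --pt "0 0 0.6 0 0 0" --pt "0 0 0.5 0 0 0" --pt "0 0 0.3 0 0 0"

```text
time_s: 6.6
eef_pos: [560.1, 111.7, 116.6]
eef_rot: [0.02, 0.962, -0.008, 0.271]
contact_force: [-0.0, 0.1, -1.8]
width: 0.27
```

```bash
python3 -c "
from t import *
sent([[0,0,3.1,0,0,0]]); rel([582.5,109.8,79.5],-2.3)"
```

```text
t 6.60 tcp off x -0.19 y 1.00 tip depth 50.22  tilt err [ 0.36  0.   -0.01]  F tool [1.  0.1 1.5] w 0.270
```

Request:
send_rows --pt "0 0 0.5 0 0 0" --pt "0 0 0.5 0 0 0" --pt "0 0 0.4 0 0 0" --pt "0 0 0.3 0 0 0" --pt "0 0 0 0 0 0"

```text
time_s: 7.02
eef_pos: [561.3, 111.9, 116.3]
eef_rot: [0.02, 0.962, -0.008, 0.271]
contact_force: [-10.0, -0.1, 10.5]
width: 0.272
```

```bash
python3 -c "
from t import *
sent([[0,0,1.7,0,0,0]]); rel([582.5,109.8,79.5],-2.3)"
```

```text
t 7.02 tcp off x -1.04 y 1.21 tip depth 51.06  tilt err [ 0.33 -0.08  0.  ]  F tool [  3.   -0.5 -14.2] w 0.272
```

Request:
send_rows --pt "0 0 -0.4 0 0 0" --pt "0 0 -0.2 0 0 0" --pt "0 0 0 0 0 0" --pt "0 0 0 0 0 0" --pt "0 0 0 0 0 0"

```text
time_s: 7.43
eef_pos: [561.2, 111.9, 116.3]
eef_rot: [0.02, 0.962, -0.008, 0.271]
contact_force: [-4.3, 0.2, 7.7]
width: 0.272
```

```bash
python3 -c "
from t import *
sent([[0,0,-.6,0,0,0]]); rel([582.5,109.8,79.5],-2.3)"
python3 snap.py wrist w5
```

```text
t 7.43 tcp off x -0.93 y 1.20 tip depth 51.02  tilt err [ 0.34 -0.06  0.01]  F tool [-0.4 -0.  -8.7] w 0.272
```

View pics/w5.png

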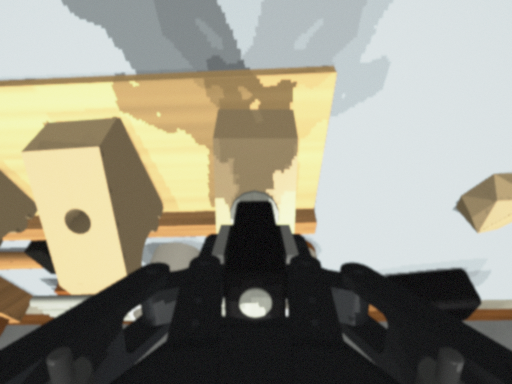

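Request:
send_rows --pt "0 0 -6 0 0 0" --pt "0 0 -14 0 0 0" --pt "0 0 -20 0 0 0" --pt "0 0 -20 0 0 0" --pt "0 0 -15 0 0 0"

```text
time_s: 7.9
eef_pos: [520.7, 113.6, 180.5]
eef_rot: [0.02, 0.962, -0.009, 0.27]
contact_force: [-0.3, -0.4, -2.3]
width: 0.271
```

Run:
```python
from t import *; from h import *
sent([[0,0,-75,0,0,0]]); rel([582.5,109.8,79.5],-2.3)
p,d,E=load("w5"); print(ray("wrist",77.5,220.8,E,79.5)); p,d,E=load("w3"); print(ray("wrist",125,159.5,E,79.5))
# middle piece slope edges in w5: left (30,152)->(62,285?) right (100,146)->(140,273)
o=ray("wrist",77.5,220.8,load("w5")[2],79.5)
P,Q=probe([587.5,-20.5,79.5],3,93.6+38,-32); print(P); plan(P-[.5,.5,.5],Q,5,up=10)
```

```text
t 7.90 tcp off x 0.17 y 1.27 tip depth -24.81  tilt err [ 0.38  0.04 -0.01]  F tool [ 1.4 -0.4  1.8] w 0.271
[586.88316602 -19.94046651  79.5       ]
[586.84963886 -19.88717537  79.5       ]
[546.23784554 -22.66245788 208.47797636]
TOO FAST 41.701318923986086 0.03605551275463989
[[-10,-24,-6,-0.01,0,-0.01], [-13,-39,-7,-0.02,0,-0.03], [-9,-40,0,-0.01,0,-0.02], [-3,-24,1,-0.01,0,-0.01], [-1.1,-9.7,1.1,-0.005,0,-0.009]]
```

Request:
send_rows --pt "-10 -27 -6 -0.01 0 -0.01" --pt "-13 -38 -7 -0.02 0 -0.03" --pt "-9 -38 0 -0.01 0 -0.02" --pt "-3 -24 1 -0.01 0 -0.01" --pt "-1 -10 1 -0.005 0 -0.009"

```text
time_s: 8.32
eef_pos: [546.0, -27.0, 209.2]
eef_rot: [-0.024, 0.962, 0.006, 0.271]
contact_force: [0.4, 0.1, -2.8]
width: 0.275
```

Request:
send_rows --pt "0 0 0 0 0 0" --pt "0 0 0 0 0 0" --pt "0 0 0 0 0 0" --pt "0 0 0 0 0 0" --pt "0 0 0 0 0 0"

```text
time_s: 8.73
eef_pos: [545.3, -22.3, 207.8]
eef_rot: [-0.026, 0.962, 0.008, 0.27]
contact_force: [0.6, 0.4, -2.1]
width: 0.273
```

```bash
python3 - <<'E'
from t import *
sent([[-10,-27,-6,-0.01,0,-0.01],[-13,-38,-7,-0.02,0,-0.03],[-9,-38,0,-0.01,0,-0.02],[-3,-24,1,-0.01,0,-0.01],[-1,-10,1,-0.005,0,-0.009]]); meas(); rel([586.9,-19.9,79.5],3)
E
python3 snap.py wrist w6; python3 -c "
from h import *
p,d,E=load('w6'); s=p[70:210,190:320]; cv2.imwrite('pics/w6z.png',cv2.resize(s,None,fx=5,fy=5,interpolation=cv2.INTER_CUBIC)[:,:,::-1])"
```

```text
t 8.73 pos [545.3 -22.3 207.8] cmd [545.5 -23.4 208.1] roterr deg [-0.06  0.03 -0.09] q [-0.08 -0.19 -0.8   0.41  0.07 -0.12] F [ 0.6  0.4 -2.1] M [-0.03  0.83  0.03] w 0.273
t 8.73 tcp off x -31.38 y -0.22 tip depth -37.57  tilt err [-0.08  0.05 -0.09]  F tool [0.6 0.3 2.1] w 0.273
```

View pics/w6z.png

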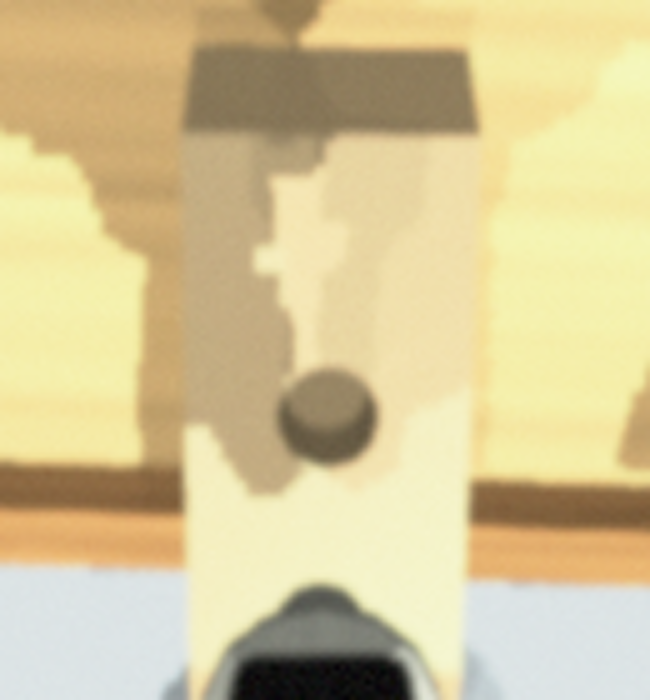

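Run:
```python
from t import *; from h import *
from hole import yawline
p,d,E=load("w6"); o=ray("wrist",255.1,153,E,79.5); print(o)
yawline("w6",(255.7,95.7),(255.3,199.6),o,3)
h=[o[0]+.5,o[1],79.5]
P,Q=probe(h,3,93.6+7,0,1.2); p,r=get(); s=meas(); off=s["eef_pos"]-p; print(h,P,off); plan(P-off,Q,5)
```

```text
[587.20861678 -20.38993916  79.5       ]
[array([541.8, -22.3,  51.7]), array([627.9, -18. , 104.4])] az 2.85
t 8.78 pos [545.4 -22.4 207.9] cmd [545.5 -23.4 208.1] roterr deg [-0.06  0.02 -0.09] q [-0.09 -0.19 -0.8   0.41  0.07 -0.12] F [-0.1  0.3 -2.3] M [-0.07  0.75 -0.04] w 0.271
[np.float64(587.7086167761505), np.float64(-20.389939160417264), 79.5] [535.25918447 -21.93705062 165.33975476] [-0.08818131  1.04494818 -0.17931245]
[[5,0,5,0,0,0], [9,0,9,0,0,0], [9,1,9,0,0,0], [6,0,6,0,0,0], [1.8,0,2,0,0,0]]
```

Request:
send_rows --pt "5 0 5 0 0 0" --pt "9 0 9 0 0 0" --pt "9 0.6 9 0 0 0" --pt "6 0 6 0 0 0" --pt "2 0 2 0 0 0"

```text
time_s: 9.2
eef_pos: [533.5, -22.9, 163.0]
eef_rot: [-0.026, 0.963, 0.008, 0.269]
contact_force: [-0.9, -0.1, -2.3]
width: 0.266
```

Request:
send_rows --pt "0 0 0 0 0 0" --pt "0 0 0 0 0 0" --pt "0 0 0 0 0 0" --pt "0 0 0 0 0 0" --pt "0 0 0 0 0 0"

```text
time_s: 9.62
eef_pos: [535.9, -23.4, 166.2]
eef_rot: [-0.025, 0.962, 0.007, 0.271]
contact_force: [0.2, -0.1, -1.8]
width: 0.272
```

```bash
python3 - <<'E'
from t import *
sent([[31,.6,31,0,0,0]]); meas(); rel([587.7,-20.4,79.5],3)
E
python3 snap.py wrist w7; python3 -c "
from h import *
p,d,E=load('w7'); s=p[110:230,205:305]; cv2.imwrite('pics/w7z.png',cv2.resize(s,None,fx=5,fy=5,interpolation=cv2.INTER_CUBIC)[:,:,::-1])"
```

```text
t 9.62 pos [535.9 -23.4 166.2] cmd [535.2 -23.4 165.4] roterr deg [ 0.   -0.07 -0.01] q [-0.09 -0.16 -0.89  0.3   0.07 -0.12] F [ 0.2 -0.1 -1.8] M [-0.02  0.76  0.  ] w 0.272
t 9.62 tcp off x -0.97 y -0.33 tip depth -7.46  tilt err [-0.01 -0.05 -0.01]  F tool [ 0.7 -0.1  1.7] w 0.272
```

View pics/w7z.png

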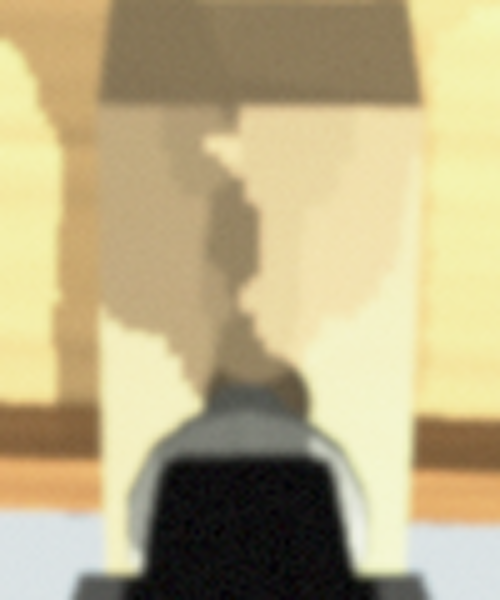

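Request:
send_rows --pt "0.3 1.0 2 0 0 0" --pt "0 0.5 3 0 0 0" --pt "0 0 4 0 0 0" --pt "0 0 4 0 0 0" --pt "0 0 3 0 0 0"

```text
time_s: 10.08
eef_pos: [543.3, -21.4, 151.0]
eef_rot: [-0.025, 0.962, 0.007, 0.27]
contact_force: [-0.1, -0.6, -2.7]
width: 0.27
```

```bash
python3 -c "
from t import *
sent([[0.3,1.5,16,0,0,0]]); rel([587.7,-20.4,79.5],3)"
```

```text
t 10.08 tcp off x 0.58 y 1.34 tip depth 9.50  tilt err [-0.03  0.05 -0.01]  F tool [ 1.5 -0.6  2.2] w 0.270
```

Request:
send_rows --pt "-0.3 0 2 0 0 0" --pt "0 0 2 0 0 0" --pt "0 0 1.5 0 0 0" --pt "0 0 1 0 0 0" --pt "0 0 1 0 0 0"

```text
time_s: 10.5
eef_pos: [547.5, -21.2, 145.3]
eef_rot: [-0.025, 0.962, 0.007, 0.271]
contact_force: [0.7, 0.1, -2.0]
width: 0.274
```

```bash
python3 -c "
from t import *
sent([[-0.3,0,7.5,0,0,0]]); rel([587.7,-20.4,79.5],3)"
```

```text
t 10.50 tcp off x -0.04 y 1.29 tip depth 16.49  tilt err [-0.02  0.02 -0.01]  F tool [0.4 0.1 2. ] w 0.274
```

Request:
send_rows --pt "0 0 1 0 0 0" --pt "0 0 1 0 0 0" --pt "0 0 1 0 0 0" --pt "0 0 0.7 0 0 0" --pt "0 0 0.5 0 0 0"

```text
time_s: 10.92
eef_pos: [549.7, -21.1, 141.8]
eef_rot: [-0.025, 0.962, 0.007, 0.271]
contact_force: [-0.1, -0.3, -1.6]
width: 0.271
```

```bash
python3 -c "
from t import *
sent([[0,0,4.2,0,0,0]]); rel([587.7,-20.4,79.5],3)"
```

```text
t 10.92 tcp off x -0.03 y 1.31 tip depth 20.65  tilt err [-0.03  0.02 -0.01]  F tool [ 0.9 -0.3  1.3] w 0.271
```

Request:
send_rows --pt "0 0 4 0 0 0" --pt "0 0 7 0 0 0" --pt "0 0 8 0 0 0" --pt "0 0 4 0 0 0" --pt "0 0 2 0 0 0"

```text
time_s: 11.33
eef_pos: [562.4, -20.3, 119.1]
eef_rot: [-0.025, 0.963, 0.007, 0.27]
contact_force: [0.1, -0.8, -1.8]
width: 0.27
```

```bash
python3 -c "
from t import *
sent([[0,0,25,0,0,0]]); rel([587.7,-20.4,79.5],3)"
```

```text
t 11.33 tcp off x 0.86 y 1.38 tip depth 46.64  tilt err [-0.04  0.11 -0.  ]  F tool [ 0.9 -0.8  1.6] w 0.270
```

Request:
send_rows --pt "0 0 1.5 0 0 0" --pt "0 0 1 0 0 0" --pt "0 0 0.7 0 0 0" --pt "0 0 0.5 0 0 0" --pt "0 0 0.5 0 0 0"

```text
time_s: 11.75
eef_pos: [565.0, -20.3, 117.1]
eef_rot: [-0.025, 0.962, 0.007, 0.271]
contact_force: [-0.5, -1.0, -2.7]
width: 0.272
```

```bash
python3 -c "
from t import *
sent([[0,0,4.2,0,0,0]]); rel([587.7,-20.4,79.5],3)"
```

```text
t 11.75 tcp off x -0.27 y 1.25 tip depth 49.69  tilt err [-0.02 -0.   -0.  ]  F tool [ 1.9 -0.9  2. ] w 0.272
```

Request:
send_rows --pt "0 0 0.6 0 0 0" --pt "0 0 0.4 0 0 0" --pt "0 0 0.4 0 0 0" --pt "0 0 0.2 0 0 0" --pt "0 0 0 0 0 0"

```text
time_s: 12.17
eef_pos: [565.5, -20.3, 116.4]
eef_rot: [-0.025, 0.962, 0.007, 0.271]
contact_force: [-11.3, 0.2, 11.8]
width: 0.265
```

```bash
python3 -c "
from t import *
sent([[0,0,1.6,0,0,0]]); rel([587.7,-20.4,79.5],3)"
```

```text
t 12.17 tcp off x -0.35 y 1.26 tip depth 50.57  tilt err [-0.02 -0.02 -0.  ]  F tool [  3.5   0.8 -15.9] w 0.265
```

Request:
send_rows --pt "0 0 -5 0 0 0" --pt "0 0 -14 0 0 0" --pt "0 0 -20 0 0 0" --pt "0 0 -20 0 0 0" --pt "0 0 -17 0 0 0"

```text
time_s: 12.58
eef_pos: [525.5, -22.4, 181.4]
eef_rot: [-0.025, 0.962, 0.007, 0.271]
contact_force: [1.0, 0.6, -2.5]
width: 0.272
```

Run:
```python
from t import *; from h import *
sent([[0,0,-76,0,0,0]]); rel([587.7,-20.4,79.5],3)
P,Q=probe([585.2,-157,79.5],5,93.6+38,-32); print(P); plan(P-[0,-.5,0],Q,6,up=10)
```

```text
t 12.58 tcp off x -0.08 y 1.30 tip depth -25.80  tilt err [-0.02  0.01 -0.01]  F tool [0.4 0.5 2.6] w 0.272
[ 544.03845003 -160.601169    208.47797636]
[[-5,-19,-6,0,0,0], [-8,-31,-8,-0.01,0,-0.01], [-6,-31,-5,0,0,-0.01], [-2,-31,-1,0,0,0], [-1,-19,0,-0.01,0,-0.01]]
[[-0.3,-7.6,0.6,0.002,0,0]]
```

Request:
send_rows --pt "-5 -19 -6 0 0 0" --pt "-8 -31 -8 -0.01 0 -0.01" --pt "-6 -31 -5 0 0 -0.01" --pt "-2 -31 -1 0 0 0" --pt "-1 -19 0 -0.01 0 -0.01"

```text
time_s: 13.0
eef_pos: [543.8, -155.5, 210.8]
eef_rot: [-0.042, 0.961, 0.011, 0.272]
contact_force: [-0.7, -0.4, -1.8]
width: 0.272
```

Request:
send_rows --pt "-0.3 -7.6 0.6 0 0 0" --pt "0 0 0 0 0 0" --pt "0 0 0 0 0 0" --pt "0 0 0 0 0 0" --pt "0 0 0 0 0 0"

```text
time_s: 13.42
eef_pos: [543.7, -158.6, 208.1]
eef_rot: [-0.043, 0.962, 0.013, 0.27]
contact_force: [0.9, -0.1, -1.7]
width: 0.272
```

```bash
python3 - <<'E'
from t import *
sent([[-5,-19,-6,0,0,0],[-8,-31,-8,-0.01,0,-0.01],[-6,-31,-5,0,0,-0.01],[-2,-31,-1,0,0,0],[-1,-19,0,-0.01,0,-0.01],[-.3,-7.6,.6,0,0,0]]); meas(); rel([585.2,-157,79.5],5)
E
python3 snap.py wrist w8; python3 -c "
from h import *
p,d,E=load('w8'); s=p[70:210,190:320]; cv2.imwrite('pics/w8z.png',cv2.resize(s,None,fx=5,fy=5,interpolation=cv2.INTER_CUBIC)[:,:,::-1])"
```

```text
t 13.42 pos [ 543.7 -158.6  208.1] cmd [ 544.  -160.1  208.5] roterr deg [-0.08  0.03 -0.07] q [-0.44 -0.1  -0.72  0.47  0.27 -0.46] F [ 0.9 -0.1 -1.7] M [-0.07  0.83  0.04] w 0.272
t 13.42 tcp off x -31.68 y 2.01 tip depth -37.75  tilt err [-0.21  0.05 -0.08]  F tool [ 0.1 -0.1  2. ] w 0.272
```

View pics/w8z.png

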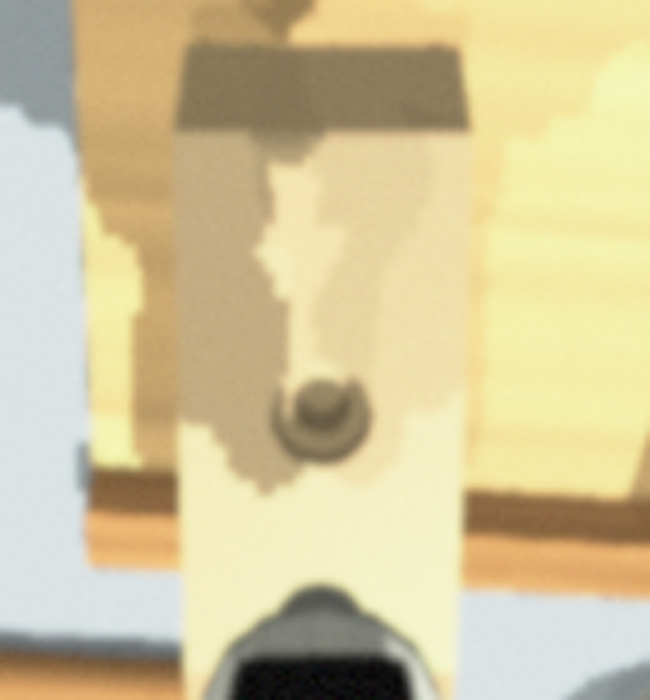

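Run:
```python
from t import *; from h import *
from hole import yawline
p,d,E=load("w8"); o=ray("wrist",253.9,152.6,E,79.5); print(o)
yawline("w8",(254.3,95.7),(254.3,199.6),o,5)
h=[o[0]+.5,o[1],79.5]
P,Q=probe(h,5,93.6+6,-.4,1.3); p,r=get(); s=meas(); off=s["eef_pos"]-p; print(h,P,off); plan(P-off,Q,5)
```

```text
[ 585.32607607 -156.12886705   79.5       ]
[array([ 540.3, -159.7,   51.9]), array([ 626.2, -152.1,  104.6])] az 5.02
t 13.47 pos [ 543.9 -158.7  208.2] cmd [ 544.  -160.1  208.5] roterr deg [-0.07  0.02 -0.08] q [-0.44 -0.1  -0.72  0.47  0.27 -0.46] F [ 0.  -0.1 -1.9] M [-0.01  0.75  0.02] w 0.271
[np.float64(585.8260760656217), np.float64(-156.12886704788286), 79.5] [ 534.31335691 -159.33068021  164.69505947] [-0.12627759  1.37897621 -0.25196766]
[[5,0,6,0,0,0], [9,0,9,0,0,0], [9,0,9,0,0,0], [6,0,6,0,0,0], [1.9,0.2,2.2,0.002,0,0]]
```

Request:
send_rows --pt "5 0 6 0 0 0" --pt "9 0 9 0 0 0" --pt "9 0.6 9 0 0 0" --pt "6 0.6 6 0 0 0" --pt "2 0 2 0 0 0"

```text
time_s: 13.88
eef_pos: [532.6, -158.5, 162.6]
eef_rot: [-0.043, 0.962, 0.014, 0.269]
contact_force: [-0.5, 0.5, -3.1]
width: 0.27
```

Request:
send_rows --pt "0 0 0 0 0 0" --pt "0 0 0 0 0 0" --pt "0 0 0 0 0 0" --pt "0 0 0 0 0 0" --pt "0 0 0 0 0 0"

```text
time_s: 14.3
eef_pos: [534.8, -160.0, 165.8]
eef_rot: [-0.043, 0.962, 0.013, 0.271]
contact_force: [0.0, 0.6, -2.3]
width: 0.271
```

```bash
python3 - <<'E'
from t import *
sent([[31,1.2,32,0,0,0]]); meas(); rel([585.8,-156.1,79.5],5)
E
python3 snap.py wrist w9; python3 -c "
from h import *
p,d,E=load('w9'); s=p[110:230,205:305]; cv2.imwrite('pics/w9z.png',cv2.resize(s,None,fx=5,fy=5,interpolation=cv2.INTER_CUBIC)[:,:,::-1])"
```

```text
t 14.3 pos [ 534.8 -160.   165.8] cmd [ 534.1 -159.7  165. ] roterr deg [ 0.02 -0.06 -0.03] q [-0.45 -0.07 -0.8   0.36  0.27 -0.47] F [ 0.   0.6 -2.3] M [-0.08  0.8  -0.02] w 0.271
t 14.30 tcp off x -1.39 y 0.59 tip depth -6.70  tilt err [-0.1  -0.04 -0.04]  F tool [1.1 0.6 2. ] w 0.271
```

View pics/w9z.png

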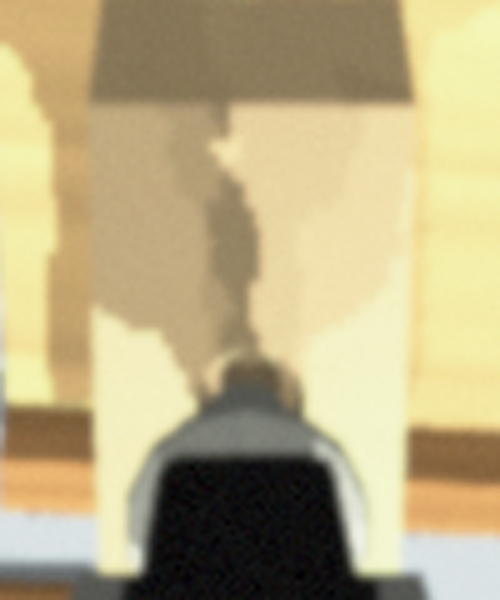

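Request:
send_rows --pt "0.5 0.8 2 0 0 0" --pt "0 0 3 0 0 0" --pt "0 0 4 0 0 0" --pt "0 0 4 0 0 0" --pt "0 0 3 0 0 0"

```text
time_s: 14.77
eef_pos: [542.1, -158.0, 150.4]
eef_rot: [-0.042, 0.962, 0.013, 0.27]
contact_force: [0.1, -0.6, -2.4]
width: 0.269
```

```bash
python3 -c "
from t import *
sent([[0.5,.8,16,0,0,0]]); rel([585.8,-156.1,79.5],5)"
```

```text
t 14.77 tcp off x 0.26 y 1.86 tip depth 10.30  tilt err [-0.14  0.04 -0.01]  F tool [ 1.2 -0.6  2.1] w 0.269
```

Request:
send_rows --pt "-0.2 -0.2 2 0 0 0" --pt "0 0 1.5 0 0 0" --pt "0 0 1.2 0 0 0" --pt "0 0 1 0 0 0" --pt "0 0 0.7 0 0 0"

```text
time_s: 15.18
eef_pos: [545.7, -158.1, 145.7]
eef_rot: [-0.042, 0.962, 0.013, 0.27]
contact_force: [-0.3, -0.7, -2.0]
width: 0.271
```

```bash
python3 -c "
from t import *
sent([[-.2,-.2,6.4,0,0,0]]); rel([585.8,-156.1,79.5],5)"
```

```text
t 15.18 tcp off x -0.26 y 1.54 tip depth 16.17  tilt err [-0.13  0.02 -0.02]  F tool [ 1.3 -0.6  1.5] w 0.271
```

Request:
send_rows --pt "0 0 0.6 0 0 0" --pt "0 0 0.5 0 0 0" --pt "0 0 0.5 0 0 0" --pt "0 0 0.3 0 0 0" --pt "0 0 0 0 0 0"

```text
time_s: 15.6
eef_pos: [546.8, -158.0, 144.3]
eef_rot: [-0.042, 0.962, 0.013, 0.271]
contact_force: [-0.2, -0.4, -1.7]
width: 0.265
```

```bash
python3 -c "
from t import *
sent([[0,0,1.9,0,0,0]]); rel([585.8,-156.1,79.5],5)"
```

```text
t 15.60 tcp off x -0.48 y 1.49 tip depth 17.93  tilt err [-0.12 -0.01 -0.02]  F tool [ 1.1 -0.4  1.3] w 0.265
```

Request:
send_rows --pt "0 0 0.5 0 0 0" --pt "0 0 0.4 0 0 0" --pt "0 0 0.3 0 0 0" --pt "0 0 0.2 0 0 0" --pt "0 0 0 0 0 0"

```text
time_s: 16.02
eef_pos: [547.7, -158.0, 143.4]
eef_rot: [-0.042, 0.962, 0.013, 0.271]
contact_force: [0.1, -0.4, 2.1]
width: 0.271
```

```bash
python3 -c "
from t import *
sent([[0,0,1.4,0,0,0]]); rel([585.8,-156.1,79.5],5)"
```

```text
t 16.02 tcp off x -0.79 y 1.39 tip depth 19.18  tilt err [-0.12 -0.03 -0.03]  F tool [-1.1 -0.4 -1.8] w 0.271
```

Request:
send_rows --pt "0 0 0.3 0 0 0" --pt "0 0 0.2 0 0 0" --pt "0 0 0 0 0 0" --pt "0 0 0 0 0 0" --pt "0 0 0 0 0 0"

```text
time_s: 16.43
eef_pos: [547.9, -158.0, 143.2]
eef_rot: [-0.042, 0.962, 0.013, 0.271]
contact_force: [-5.0, 0.4, 5.6]
width: 0.268
```

```bash
python3 -c "
from t import *
sent([[0,0,.5,0,0,0]]); rel([585.8,-156.1,79.5],5)"; python3 snap.py wrist w10
```

```text
t 16.43 tcp off x -0.88 y 1.39 tip depth 19.48  tilt err [-0.11 -0.04 -0.03]  F tool [ 1.3  0.9 -7.4] w 0.268
```

View pics/w10.png

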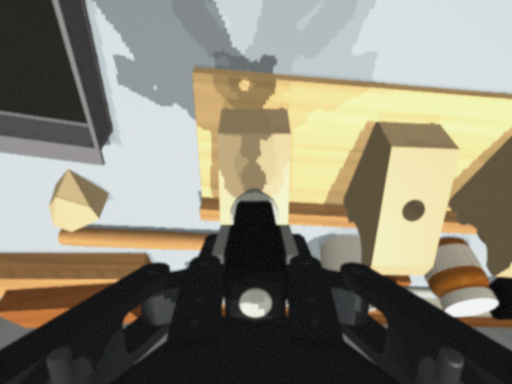

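Request:
send_rows --pt "0 0 -5 0 0 0" --pt "0 0 -12 0 0 0" --pt "0 0 -18 0 0 0" --pt "0 0 -20 0 0 0" --pt "0 0 -20 0 0 0"

```text
time_s: 16.9
eef_pos: [507.1, -161.0, 206.1]
eef_rot: [-0.042, 0.962, 0.013, 0.269]
contact_force: [-0.2, -0.5, -1.5]
width: 0.271
```

Run:
```python
from t import *
sent([[0,0,-75,0,0,0]]); meas()
plan([478.5,362.5,197],pose(158.05),20,up=25)
```

```text
t 16.9 pos [ 507.1 -161.   206.1] cmd [ 508.5 -161.4  206.5] roterr deg [-0.06  0.15  0.02] q [-0.48 -0.16 -0.77  0.49  0.29 -0.5 ] F [-0.2 -0.5 -1.5] M [-0.11  0.72 -0.04] w 0.271
[[-2,17,-2,0,0.02,0.01], [-2,29,-2,0.01,0.03,0.03], [-1,28,-3,0.01,0.03,0.02], [-1,28,-3,0.01,0.02,0.03], [1,29,-3,0,0.03,0.02]]
[[1,28,-2,0.01,0.03,0.03], [3,29,-2,0.01,0.03,0.02], [4,28,-2,0,0.03,0.03], [4,28,0,0.01,0.03,0.02], [5,28,-1,0.01,0.03,0.03]]
[[7,28,1,0,0.03,0.02], [7,27,1,0.01,0.03,0.03], [8,27,2,0.01,0.03,0.02], [9,28,2,0.01,0.03,0.03], [9,27,3,0,0.03,0.02]]
[[10,26,4,0.01,0.02,0.03], [11,27,4,0.01,0.03,0.02], [11,26,4,0,0.03,0.03], [7,15,3,0.01,0.02,0.01], [2.8,7,1.2,0,0.008,0.009]]
```

Request:
send_rows --pt "-2 17 -2 0 0.02 0.01" --pt "-2 29 -2 0.01 0.03 0.03" --pt "-1 28 -3 0.01 0.03 0.02" --pt "-1 28 -3 0.01 0.02 0.03" --pt "1 29 -3 0 0.03 0.02"

```text
time_s: 17.32
eef_pos: [499.8, -29.7, 221.9]
eef_rot: [0.015, 0.978, 0.01, 0.206]
contact_force: [0.1, 0.3, -2.5]
width: 0.269
```

Request:
send_rows --pt "1 28 -2 0.01 0.03 0.03" --pt "3 29 -2 0.01 0.03 0.02" --pt "4 28 -2 0 0.03 0.03" --pt "4 28 0 0.01 0.03 0.02" --pt "5 28 -1 0.01 0.03 0.03"

```text
time_s: 17.73
eef_pos: [492.4, 112.6, 227.0]
eef_rot: [0.081, 0.988, 0.005, 0.131]
contact_force: [1.5, 0.2, -1.7]
width: 0.272
```

Request:
send_rows --pt "7 28 1 0 0.03 0.02" --pt "7 27 1 0.01 0.03 0.03" --pt "8 27 2 0.01 0.03 0.02" --pt "9 28 2 0.01 0.03 0.03" --pt "9 27 3 0 0.03 0.02"

```text
time_s: 18.15
eef_pos: [484.3, 255.3, 214.3]
eef_rot: [0.141, 0.988, 0.004, 0.054]
contact_force: [0.6, 0.4, -2.0]
width: 0.269
```

Request:
send_rows --pt "10 26 4 0.01 0.02 0.03" --pt "11 27 4 0.01 0.03 0.02" --pt "11 26 4 0 0.03 0.03" --pt "7 15 3 0.01 0.02 0.01" --pt "2.8 7 1.2 0 0.008 0.009"

```text
time_s: 18.57
eef_pos: [478.0, 364.5, 195.6]
eef_rot: [0.189, 0.982, -0.0, -0.001]
contact_force: [-0.1, -1.2, -2.1]
width: 0.272
```

Run:
```python
from t import *
took(); meas(); plan([479,362.7,177],pose(158.05),5)
```

```text
t 18.57 pos [478.  364.5 195.6] cmd [478.5 362.5 197. ] roterr deg [ 0.09  0.13 -0.09] q [ 0.65  0.33 -0.1   1.14  0.    1.03] F [-0.1 -1.2 -2.1] M [-0.05 -0.05 -0.  ] w 0.272
[[0,0,3,0,0,0], [0,0,6,0,0,0], [0,0,6,0,0,0], [0,0,4,0,0,0], [-0.4,0.3,1,0,0,0]]
```

Request:
send_rows --pt "0 0 5 0 0 0" --pt "0 0 6 0 0 0" --pt "0 0 4 0 0 0" --pt "0 0 2 0 0 0" --pt "0 0 0 0 0 0"

```text
time_s: 18.98
eef_pos: [478.1, 361.2, 179.5]
eef_rot: [0.191, 0.982, -0.0, -0.0]
contact_force: [0.4, -1.2, -2.0]
width: 0.269
```

Request:
send_rows --pt "0 0 0 0 0 0" --pt "0 0 0 0 0 0" --pt "0 0 0 0 0 0" --pt "0 0 0 0 0 0" --pt "0 0 0 0 0 0"

```text
time_s: 19.4
eef_pos: [478.7, 362.6, 180.2]
eef_rot: [0.19, 0.982, 0.0, 0.0]
contact_force: [0.5, 0.1, -1.5]
width: 0.271
```

```bash
python3 - <<'E'
from t import *
sent([[0,0,17,0,0,0]]); meas()
E
python3 snap.py wrist w11;  python3 -c "
from h import *
p,d,E=load('w11'); s=p[110:230,195:315]; cv2.imwrite('pics/w11z.png',cv2.resize(s,None,fx=5,fy=5,interpolation=cv2.INTER_CUBIC)[:,:,::-1])"
```

```text
t 19.4 pos [478.7 362.6 180.2] cmd [478.5 362.5 180. ] roterr deg [-0.02 -0.01 -0.01] q [ 0.65  0.34 -0.13  1.1   0.    1.03] F [ 0.5  0.1 -1.5] M [-0.03  0.04 -0.02] w 0.271
```

View pics/w11z.png

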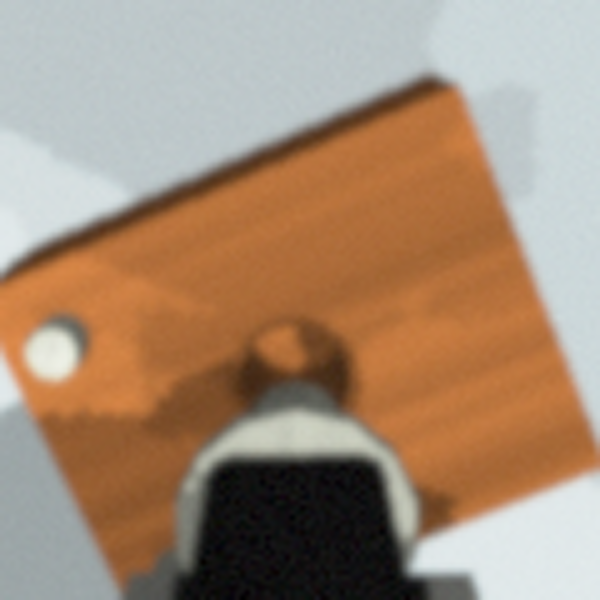

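Request:
send_rows --pt "0 0 8 0 0 0" --pt "0 0 10 0 0 0" --pt "0 0 10 0 0 0" --pt "0 0 8 0 0 0" --pt "0 0 4 0 0 0"

```text
time_s: 19.87
eef_pos: [477.5, 361.7, 137.6]
eef_rot: [0.19, 0.982, -0.001, -0.001]
contact_force: [-0.5, 0.0, -2.8]
width: 0.269
```

Request:
send_rows --pt "0 0 8 0 0 0" --pt "0 0 9 0 0 0" --pt "0 0 8 0 0 0" --pt "0 0 5 0 0 0" --pt "0 0 2 0 0 0"

```text
time_s: 20.28
eef_pos: [478.0, 362.1, 106.7]
eef_rot: [0.19, 0.982, -0.0, -0.001]
contact_force: [-1.0, -0.4, -2.2]
width: 0.276
```

Run:
```python
from t import *
sent([[0,0,72,0,0,0]]); meas()
```

```text
t 20.28 pos [478.  362.1 106.7] cmd [478.5 362.6 108. ] roterr deg [ 0.08  0.05 -0.01] q [ 0.65  0.39 -0.23  0.95  0.    1.03] F [-1.  -0.4 -2.2] M [ 0.01  0.03 -0.03] w 0.276
```

Request:
send_rows --pt "0 0 1.5 0 0 0" --pt "0 0 1 0 0 0" --pt "0 0 1 0 0 0" --pt "0 0 1 0 0 0" --pt "0 0 0.5 0 0 0"

```text
time_s: 20.7
eef_pos: [478.8, 362.8, 103.6]
eef_rot: [0.19, 0.982, 0.0, 0.0]
contact_force: [-1.4, -1.1, 4.9]
width: 0.269
```

Run:
```python
from t import *
sent([[0,0,5,0,0,0]]); meas()
```

```text
t 20.7 pos [478.8 362.8 103.6] cmd [478.5 362.6 103. ] roterr deg [-0.05 -0.03 -0.01] q [ 0.65  0.39 -0.24  0.94  0.    1.03] F [-1.4 -1.1  4.9] M [-0.23  0.32 -0.  ] w 0.269
```

Request:
send_rows --pt "0 0 0 0 0 0" --pt "0 0 0 0 0 0" --pt "0 0 0 0 0 0" --pt "0 0 0 0 0 0" --pt "0 0 0 0 0 0" --grip 0

```text
time_s: 21.12
eef_pos: [478.7, 362.6, 103.1]
eef_rot: [0.19, 0.982, 0.0, -0.0]
contact_force: [-0.3, 0.9, 0.6]
width: 0.955
```

Request:
send_rows --pt "0 0 0 0 0 0" --pt "0 0 -6 0 0 0" --pt "0 0 -20 0 0 0" --pt "0 0 -34 0 0 0" --pt "0 0 -38 0 0 0"

```text
time_s: 21.53
eef_pos: [477.3, 361.5, 200.7]
eef_rot: [0.19, 0.982, -0.001, -0.001]
contact_force: [1.1, 1.2, 0.7]
width: 0.995
```

```bash
python3 - <<'E'
from t import *
sent([[0,0,-98,0,0,0]]); meas()
E
python3 snap.py wrist w12;python3 snap.py top t12; python3 -c "
from h import *
p=np.hstack([load('w12')[0][100:250,160:360],load('t12')[0][130:280,110:310]]); cv2.imwrite('pics/w12z.png',cv2.resize(p,None,fx=2,fy=2,interpolation=cv2.INTER_CUBIC)[:,:,::-1])"
```

```text
t 21.53 pos [477.3 361.5 200.7] cmd [478.5 362.5 201. ] roterr deg [ 0.19  0.12 -0.01] q [ 0.65  0.33 -0.1   1.15  0.    1.03] F [1.1 1.2 0.7] M [ 0.03 -0.11  0.01] w 0.995
```

View pics/w12z.png

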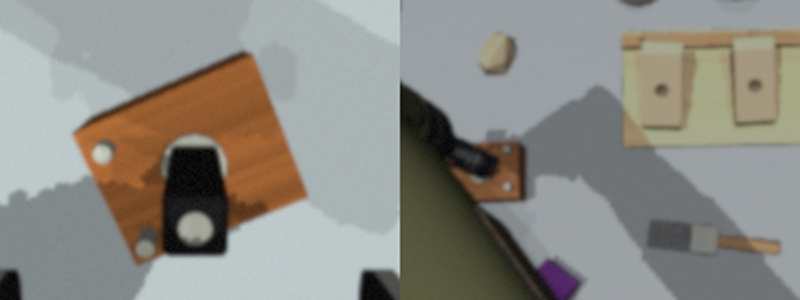

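View pics/t12.png

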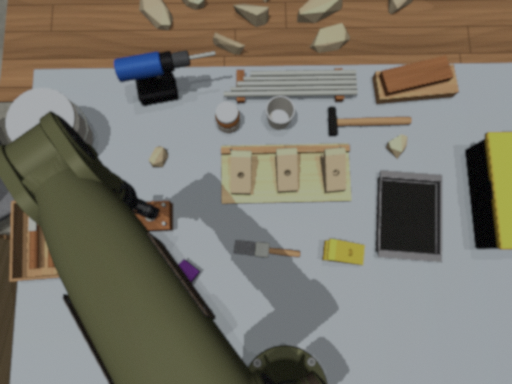

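Run:
```python
from t import *
plan([605.4,-154.4,190],pose(185),20,up=40)
```

```text
[[-10,-14,-4,0,0,-0.02], [-16,-24,-6,0,0,-0.02], [-16,-24,-6,0,0,-0.03], [-16,-24,-5,0,0,-0.02], [-14,-25,-5,0,0,-0.03]]
[[-14,-26,-3,0,0,-0.02], [-14,-25,-3,0,0,-0.03], [-12,-26,-2,0,0,-0.02], [-12,-26,-1,0,0,-0.03], [-12,-27,1,0,0,-0.02]]
[[-10,-26,1,0,0,-0.03], [-10,-28,3,0,0,-0.03], [-10,-27,4,0,0,-0.02], [-8,-27,5,0,0,-0.03], [-8,-28,5,0,0,-0.02]]
[[-7,-28,6,0,0,-0.03], [-7,-28,7,0,0,-0.02], [-5,-29,8,0,0,-0.03], [-3,-17,4,0,0,-0.01], [-1.6,-6.7,1.8,0,0,-0.01]]
```

Request:
send_rows --pt "-10 -14 -4 0 0 -0.02" --pt "-16 -24 -6 0 0 -0.02" --pt "-16 -24 -6 0 0 -0.03" --pt "-16 -24 -5 0 0 -0.02" --pt "-14 -25 -5 0 0 -0.03"

```text
time_s: 22.05
eef_pos: [510.4, 232.9, 227.5]
eef_rot: [0.13, 0.991, 0.0, 0.0]
contact_force: [1.0, -0.5, -0.8]
width: 0.997
```

Request:
send_rows --pt "-14 -26 -3 0 0 -0.02" --pt "-14 -25 -3 0 0 -0.03" --pt "-12 -26 -2 0 0 -0.02" --pt "-12 -26 -1 0 0 -0.03" --pt "-12 -27 1 0 0 -0.02"

```text
time_s: 22.47
eef_pos: [545.3, 91.9, 235.7]
eef_rot: [0.071, 0.998, 0.0, 0.001]
contact_force: [-0.2, 1.1, -0.3]
width: 0.998
```

Request:
send_rows --pt "-10 -26 1 0 0 -0.03" --pt "-10 -28 3 0 0 -0.03" --pt "-10 -27 4 0 0 -0.02" --pt "-8 -27 5 0 0 -0.03" --pt "-8 -28 5 0 0 -0.02"

```text
time_s: 22.88
eef_pos: [579.3, -47.7, 217.0]
eef_rot: [0.006, 1.0, 0.0, 0.0]
contact_force: [0.5, 0.0, -0.1]
width: 1.005
```

Request:
send_rows --pt "-7 -28 6 0 0 -0.03" --pt "-7 -28 7 0 0 -0.02" --pt "-5 -29 8 0 0 -0.03" --pt "-3 -17 4 0 0 -0.01" --pt "-1.6 -6.7 1.8 0 0 -0.01"

```text
time_s: 23.3
eef_pos: [605.4, -156.9, 189.1]
eef_rot: [-0.043, 0.999, -0.0, -0.0]
contact_force: [0.5, 0.3, -0.1]
width: 1.002
```

Request:
send_rows --pt "0 0 0 0 0 0" --pt "0 0 0 0 0 0" --pt "0 0 0 0 0 0" --pt "0 0 0 0 0 0" --pt "0 0 0 0 0 0"

```text
time_s: 23.72
eef_pos: [605.7, -153.3, 190.5]
eef_rot: [-0.044, 0.999, 0.0, 0.0]
contact_force: [0.1, 0.9, 0.5]
width: 0.998
```

```bash
python3 - <<'E'
from t import *
took(); meas()
E
python3 snap.py wrist w13; python3 -c "
from h import *
E=load('w13')[2]
c,s=np.cos(np.radians(5)),np.sin(np.radians(5))
for a in [(35,28,107),(35,-28,107),(-55,28,52),(-55,-28,52),(-10,0,79.5)]: print(a,proj('wrist',[595.5+c*a[0]-s*a[1],-155.2+s*a[0]+c*a[1],a[2]],E))"
```

```text
t 23.72 pos [ 605.7 -153.3  190.5] cmd [ 605.4 -154.4  190. ] roterr deg [ 0.   -0.04 -0.09] q [-0.25  0.38 -0.05  1.14  0.   -0.34] F [0.1 0.9 0.5] M [0.03 0.04 0.02] w 0.998
(35, 28, 107) (np.float64(286.5208719225799), np.float64(225.07103960516537))
(35, -28, 107) (np.float64(221.92103810427426), np.float64(225.03837431719433))
(-55, 28, 52) (np.float64(283.16593283322055), np.float64(116.91616932685116))
(-55, -28, 52) (np.float64(225.45064080733738), np.float64(116.87356002025274))
(-10, 0, 79.5) (np.float64(254.26908325640585), np.float64(167.93088830624032))
```

View pics/w13.png

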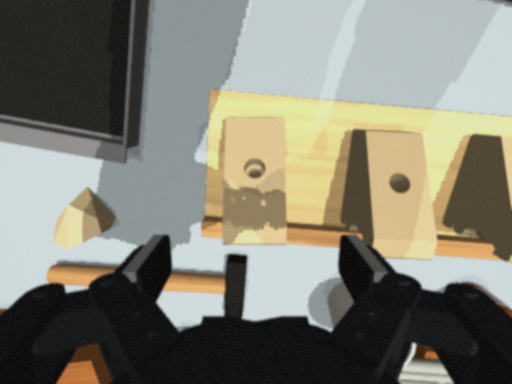

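Request:
send_rows --pt "0 -0.5 20 0 0 0" --pt "0 0 33 0 0 0" --pt "0 0 36 0 0 0" --pt "0 0 30 0 0 0" --pt "0 0 15 0 0 0"

```text
time_s: 24.18
eef_pos: [603.0, -153.6, 52.2]
eef_rot: [-0.044, 0.999, 0.001, -0.002]
contact_force: [-0.2, -0.0, -0.1]
width: 0.998
```

Request:
send_rows --pt "0 0 3 0 0 0" --pt "0 0 0 0 0 0" --pt "0 0 0 0 0 0" --pt "0 0 0 0 0 0" --pt "0 0 0 0 0 0"

```text
time_s: 24.6
eef_pos: [607.0, -155.1, 54.9]
eef_rot: [-0.044, 0.999, -0.0, 0.001]
contact_force: [0.4, 1.1, -0.0]
width: 0.997
```

```bash
python3 - <<'E'
from t import *
sent([[0,-.5,137,0,0,0]]); meas()
E
python3 snap.py wrist w14
```

```text
t 24.6 pos [ 607.  -155.1   54.9] cmd [ 605.4 -154.8   53. ] roterr deg [ 0.06 -0.17 -0.02] q [-0.25  0.48 -0.23  0.86  0.   -0.34] F [ 0.4  1.1 -0. ] M [0.   0.03 0.  ] w 0.997
```

View pics/w14.png

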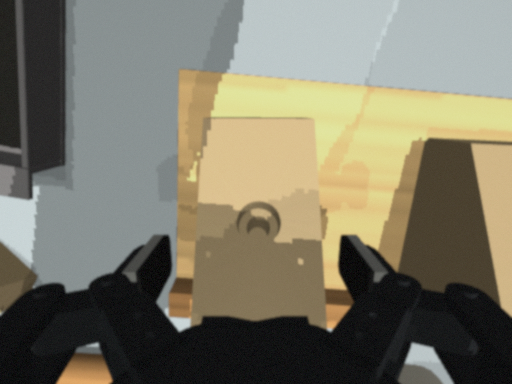

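Request:
send_rows --pt "0 0.6 0 0 0 0" --pt "0 0 0 0 0 0" --pt "0 0 0 0 0 0" --pt "0 0 0 0 0 0" --pt "0 0 0 0 0 0" --grip 1 --newtons 90

```text
time_s: 25.07
eef_pos: [605.9, -154.0, 53.8]
eef_rot: [-0.044, 0.999, 0.0, 0.0]
contact_force: [-1.3, 2.8, 5.6]
width: 0.646
```

Request:
send_rows --pt "0 0 0 0 0 0" --pt "0 0 -1 0 0 0" --pt "0 0 -3 0 0 0" --pt "0 0 -6 0 0 0" --pt "0 0 -9 0 0 0"

```text
time_s: 25.48
eef_pos: [603.5, -153.9, 70.5]
eef_rot: [-0.044, 0.999, 0.001, -0.002]
contact_force: [-0.4, -0.8, -7.2]
width: 0.642
```

```bash
python3 - <<'E'
from t import *
sent([[0,.6,-19,0,0,0]]); meas()
E
python3 snap.py wrist w15
```

```text
t 25.48 pos [ 603.5 -153.9   70.5] cmd [ 605.3 -154.2   72. ] roterr deg [-0.07  0.23 -0.01] q [-0.25  0.46 -0.21  0.9   0.   -0.34] F [-0.4 -0.8 -7.2] M [-0.   -0.03 -0.  ] w 0.642
```

View pics/w15.png

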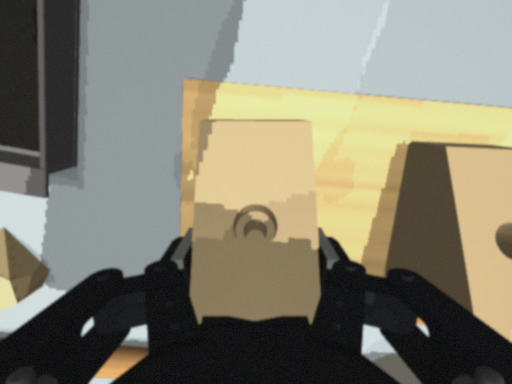

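Request:
send_rows --pt "0 0 -10 0 0 0" --pt "0 0 -12 0 0 0" --pt "0 0 -14 0 0 0" --pt "0 0 -14 0 0 0" --pt "0 0 -10 0 0 0"

```text
time_s: 25.95
eef_pos: [606.2, -154.5, 134.5]
eef_rot: [-0.044, 0.999, -0.0, 0.001]
contact_force: [0.4, -0.3, -6.9]
width: 0.639
```

Run:
```python
from t import *; from h import *
sent([[0,0,-60,0,0,0]]); meas()
p,d,E=load("t12")
s=p[160:270,360:460]; cv2.imwrite("pics/tray.png",cv2.resize(s,None,fx=5,fy=5,interpolation=cv2.INTER_CUBIC)[:,:,::-1])
plan([478,-371,120],pose(180),12)
```

```text
t 25.95 pos [ 606.2 -154.5  134.5] cmd [ 605.3 -154.3  132. ] roterr deg [ 0.04 -0.11 -0.01] q [-0.25  0.41 -0.13  1.02  0.   -0.34] F [ 0.4 -0.3 -6.9] M [-0.07 -0.05 -0.02] w 0.639
[[8,-12,1,0,0,0.01], [14,-20,1,0,0,0], [14,-19,1,0,0,0.01], [13,-20,1,0,0,0.01], [14,-20,1,0,0,0.01]]
[[13,-20,1,0,0,0.01], [13,-21,2,0,0,0.01], [13,-20,1,0,0,0], [12,-20,1,0,0,0.01], [13,-21,1,0,0,0.01]]
[[7,-12,1,0,0,0.01], [3.3,-5.5,0,0,0,-0.003]]
```

View pics/tray.png

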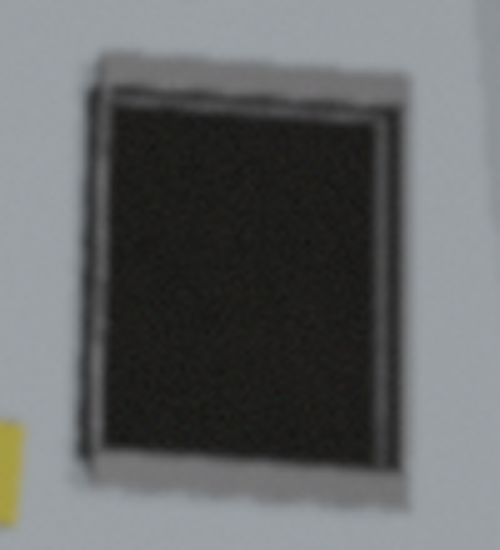

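Run:
```python
from h import *
p,d,E=load("t12")
c=[ray("top",360+a/5-.4,160+b/5-.4,E,34) for a,b in [(105,52),(408,75),(78,485),(405,508)]]; print(np.round(c,1),np.mean(c,0))
```

```text
[[ 601.4 -295.5   34. ]
 [ 584.7 -471.3   34. ]
 [ 352.7 -263.2   34. ]
 [ 336.5 -446.3   34. ]] [ 468.81177664 -369.05372125   34.        ]
```

Request:
send_rows --pt "8 -12 1 0 0 0.01" --pt "14 -20 1 0 0 0" --pt "14 -19 1 0 0 0.01" --pt "13 -20 1 0 0 0.01" --pt "14 -20 1 0 0 0.01"

```text
time_s: 26.37
eef_pos: [548.3, -250.7, 127.2]
eef_rot: [-0.023, 1.0, -0.0, -0.0]
contact_force: [0.3, 0.4, -7.6]
width: 0.643
```

Request:
send_rows --pt "13 -20 1 0 0 0.01" --pt "13 -21 2 0 0 0.01" --pt "13 -20 1 0 0 0" --pt "12 -20 1 0 0 0.01" --pt "13 -21 1 0 0 0.01"

```text
time_s: 26.78
eef_pos: [487.3, -354.6, 121.2]
eef_rot: [-0.003, 1.0, 0.0, -0.0]
contact_force: [0.4, -0.1, -8.8]
width: 0.639
```

Request:
send_rows --pt "7 -12 1 0 0 0.01" --pt "3.3 -5.5 0 0 0 -0.003" --pt "0 0 0 0 0 0" --pt "0 0 0 0 0 0" --pt "0 0 0 0 0 0"

```text
time_s: 27.2
eef_pos: [478.7, -370.1, 120.0]
eef_rot: [-0.001, 1.0, 0.001, 0.0]
contact_force: [0.4, -0.5, -7.9]
width: 0.642
```

```bash
python3 -c "
from t import *
took(); meas()"; python3 snap.py wrist w16; python3 snap.py top t16
```

```text
t 27.2 pos [ 478.7 -370.1  120. ] cmd [ 478. -371.  120.] roterr deg [-0.04 -0.02 -0.07] q [-0.66  0.39 -0.2   0.98  0.   -0.66] F [ 0.4 -0.5 -7.9] M [ 0.03 -0.05 -0.01] w 0.642
```

View pics/w16.png

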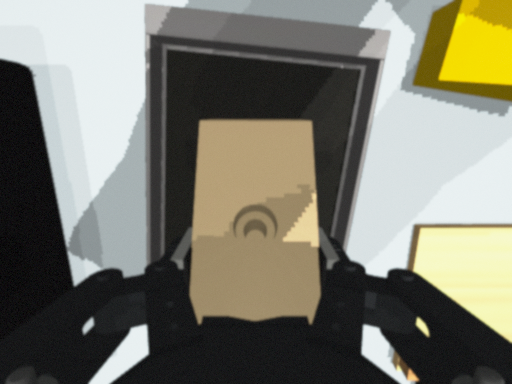

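View pics/t16.png

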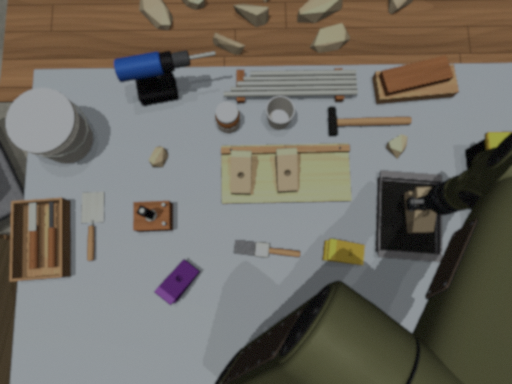

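Request:
send_rows --pt "0 0 10 0 0 0" --pt "0 0 16 0 0 0" --pt "0 0 18 0 0 0" --pt "0 0 12 0 0 0" --pt "0 0 6 0 0 0"

```text
time_s: 27.72
eef_pos: [477.1, -369.5, 55.3]
eef_rot: [-0.001, 1.0, 0.001, -0.001]
contact_force: [-1.1, 0.6, -8.0]
width: 0.641
```

Request:
send_rows --pt "0 0 3 0 0 0" --pt "0 0 2 0 0 0" --pt "0 0 1 0 0 0" --pt "0 0 1 0 0 0" --pt "0 0 1 0 0 0"

```text
time_s: 28.13
eef_pos: [478.8, -371.5, 50.7]
eef_rot: [-0.0, 1.0, -0.0, 0.001]
contact_force: [-0.9, 0.3, -8.0]
width: 0.644
```

```bash
python3 -c "
from t import *
sent([[0,0,70,0,0,0]]); meas()"
```

```text
t 28.13 pos [ 478.8 -371.5   50.7] cmd [ 478. -371.   50.] roterr deg [ 0.05 -0.07 -0.01] q [-0.66  0.45 -0.28  0.84  0.   -0.66] F [-0.9  0.3 -8. ] M [ 0.05  0.03 -0.01] w 0.644
```

Request:
send_rows --pt "0 0 1 0 0 0" --pt "0 0 0.8 0 0 0" --pt "0 0 0.8 0 0 0" --pt "0 0 0.6 0 0 0" --pt "0 0 0.5 0 0 0"

```text
time_s: 28.55
eef_pos: [478.2, -371.0, 46.2]
eef_rot: [-0.0, 1.0, 0.0, -0.0]
contact_force: [-0.3, 0.3, -8.5]
width: 0.645
```

Request:
send_rows --pt "0 0 0.5 0 0 0" --pt "0 0 0.3 0 0 0" --pt "0 0 0.2 0 0 0" --pt "0 0 0 0 0 0" --pt "0 0 0 0 0 0"

```text
time_s: 28.97
eef_pos: [478.2, -371.0, 45.8]
eef_rot: [-0.0, 1.0, 0.0, -0.0]
contact_force: [-3.2, 2.0, 1.8]
width: 0.636
```

```bash
python3 -c "
from t import *
sent([[0,0,4.7,0,0,0]]); meas()"
```

```text
t 28.97 pos [ 478.2 -371.    45.8] cmd [ 478.  -371.    45.3] roterr deg [ 0.01 -0.01 -0.01] q [-0.66  0.46 -0.29  0.83  0.   -0.66] F [-3.2  2.   1.8] M [ 0.37  0.56 -0.02] w 0.636
```

Request:
send_rows --pt "0 0 0 0 0 0" --pt "0 0 0 0 0 0" --pt "0 0 0 0 0 0" --pt "0 0 0 0 0 0" --pt "0 0 0 0 0 0" --grip 0

```text
time_s: 29.38
eef_pos: [478.6, -371.3, 45.5]
eef_rot: [-0.0, 1.0, -0.0, 0.0]
contact_force: [0.3, 0.9, 0.5]
width: 1.001
```

Request:
send_rows --pt "0 0 0 0 0 0" --pt "0 0 -6 0 0 0" --pt "0 0 -15 0 0 0" --pt "0 0 -25 0 0 0" --pt "0 0 -35 0 0 0"

```text
time_s: 29.8
eef_pos: [476.4, -369.7, 124.9]
eef_rot: [-0.0, 1.0, 0.002, -0.002]
contact_force: [0.5, -0.3, 0.2]
width: 1.0
```

Request:
send_rows --pt "0 0 -38 0 0 0" --pt "0 0 -35 0 0 0" --pt "0 0 -25 0 0 0" --pt "0 0 -10 0 0 0" --pt "0 0 0 0 0 0"

```text
time_s: 30.22
eef_pos: [479.6, -372.2, 237.7]
eef_rot: [-0.0, 1.0, -0.002, 0.002]
contact_force: [-0.3, -0.3, -0.6]
width: 0.999
```

```bash
python3 -c "
from t import *
sent([[0,0,-189,0,0,0]]); meas()"; python3 snap.py wrist w17; python3 snap.py scene s17
```

```text
t 30.22 pos [ 479.6 -372.2  237.7] cmd [ 478.  -371.1  234.3] roterr deg [ 0.2  -0.26 -0.01] q [-0.66  0.32 -0.02  1.22  0.   -0.66] F [-0.3 -0.3 -0.6] M [-0.02 -0.04 -0.04] w 0.999
```

View pics/w17.png

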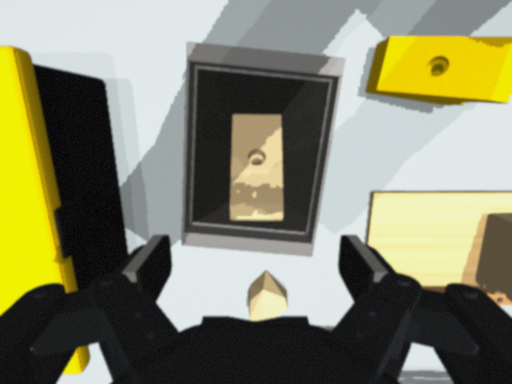

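View pics/s17.png

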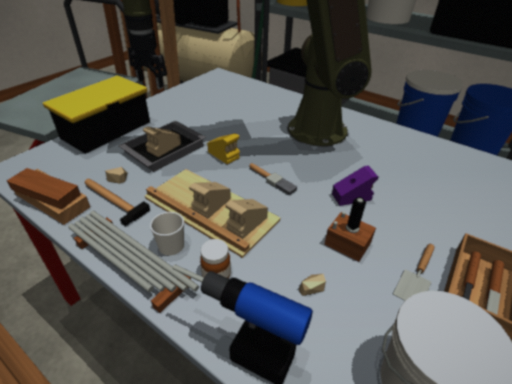

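The wrist view shows the rejected piece upright in the tray, with its hole at about (257,157). The scene view shows the gauge in its block at about (352,215), and the left and middle pieces on the board. I'll let the arm settle for one call, then hand in.

Request:
send_rows --pt "0 0 0 0 0 0" --pt "0 0 0 0 0 0" --pt "0 0 0 0 0 0" --pt "0 0 0 0 0 0" --pt "0 0 0 0 0 0"

```text
time_s: 30.73
eef_pos: [478.0, -370.9, 233.5]
eef_rot: [-0.0, 1.0, 0.001, -0.001]
contact_force: [-0.2, 0.4, -0.7]
width: 1.0
```

```bash
python3 -c "
from bench import workorder
print(workorder.job_done())"
```

```text
the job is handed in; nothing more can be done
None
```

I tried the gauge in the left, middle and right holes in that order. The left and middle holes took the pin up to the collar; the right one stopped it about 18 mm in under roughly 9 N. I stood the gauge back in its block, set the right-hand piece upright in the tray, and handed in at about 31 s.

**Last checks:** The final wrist and scene pictures show the rejected piece upright in the middle of the tray and the gauge standing in its block. The other two pieces are still on the board, and I saw nothing else disturbed.

**Not exact:**
- **Push force:** When the collar met the left and middle pieces, the push briefly read about 16–18 N, above the 4–10 N you asked for. I eased the left one back to about 10 N and withdrew from the middle one straight away. Neither piece visibly moved, but I did not re-measure their positions, and the left piece may have slid back by up to about 1 mm.
- **Insertion depth:** My depth readings ran about 1 mm long, reading 51.0 and 50.6 mm at the 50 mm collar.
- **Pin position:** The pictures showed the pin about 1.3 mm to one side of where the arm's readings put it. I corrected for this from the images before each push.

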